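# Change over the keyed plugs in the work carrier

## Robot

A 6-joint arm with a two-finger parallel gripper is mounted at the origin on a cart in front of the work surface, level with it; the furniture and walls round the work are solid. World frame = base frame: x ahead of the robot, y to its left, z up, the work surface at z = 0. Lengths are in m, angles in rad, forces in N, time in s.
With the tool pointing down it reaches from about 0.225 to 0.725 m from the base axis. Payload 3.1 kg.
Tool frame: the origin (TCP) lies midway between the tips of the shut fingers; the grasp point (between the pads) lies 19 mm behind it (env.grip_depth is the distance from the TCP to the grasp point, in m); z points along the fingers, x is the direction in which the jaws open and shut, and the axes are right-handed (so a half turn about z gives the same grasp; the last joint's range is limited). The gripper opens to 85 mm and grips with 20 to 120 N. Pads are 22 mm wide; open, the fingers measure 114 mm over their backs; the gripper's body (76 mm by 85 mm) begins 54 mm behind the grasp point. The pads swing forward as they close: fully open they stand 13 mm farther back than shut.
Start: joints at [1.054, 0.048, 0.099, 1.622, 0, 1.443], TCP at [0.199, 0.486, 0.231] pointing down, gripper open.
Joint ranges: [-2.91, 2.91], [-0.99, 1.94], [-1.21, 1.42], [-2.12, 2.29], [-1.49, 1.47], [-3.14, 3.14]. Speed limits (rad/s): [2.79, 2.79, 3.14, 3.14, 3.14, 3.14].

## Interface

Orientations are given as a rotation vector (axis times angle).
In Python, from rig import env gives the robot as it stands.
- The arm moves only by the tool carry_out, never from a script. Its argument "increments" is a list of rows, each an object with "linear": the shift along the tool's x, y, z scaled (see below), a list of three; "dr": the turn, a rotation vector about the tool's x, y, z scaled (see below), a list of three; "hand": the opening, from 0 (shut) to 1 (fully open). In form: [{"linear": [x, y, z], "dr": [rx, ry, rz], "hand": hand}, ...]. A call has 1 to 12 rows; each row shifts and turns the pose as measured when the row begins, along the tool's axes as they then stand; what a row does not reach is not made up. The controller multiplies each number of a shift by 0.3 m and each number of a turn by 0.08 rad. A row lasts 1/8 s, in which the tool goes at most 62.5 mm and 10.7 degrees, less where a joint would pass 70% of its speed; a pose out of reach is approached as far as the arm can. A call with a number of a shift or a turn outside -1 to 1 is refused whole. A call with a gripper value outside its range is refused whole. The fingers move at their own pace and stop on an object; "force" is the grip in N (left out, the last holds). Time passes only in rows, so rows that do not move let the fingers close. It gives the time, the measured TCP pose, the force and the opening at its end, in the units of the state.
- env.observe(): the state, without advancing time (a new reading comes with each control period).
- env.grab_frame(name): name is "scene" or "side" or "wrist"; returns the picture (480x640x3 uint8, blue, green, red); there is no depth.
- env.camera_info(name): a dict with "fx", "fy", "cx", "cy" (pixels), "view" (4x4, takes a point from world to camera coordinates); the wrist camera has in their place "hand_eye" (4x4, takes a point from camera to tool coordinates, whose origin is the TCP and whose axes are the tool frame's). Camera axes: x right, y down, z forward; pixel columns grow to the right and rows downward; lengths in m; the calibration is good to about 2 mm. A picture is of the moment at which its call begins: read the wrist's pose just before it. camera_info takes no time and is no camera call.
- env.sign_off(): hands the job in, once; it reports no verdict.
The state is a dict: "clock": time; "joints": joint angles; "joint_vel": joint speeds; "joint_efforts": joint torques, N m; "tool_pos": TCP position; "orientation": TCP orientation; "wrist_force": force on the tool from outside, world axes, zero at the start; "wrist_torque": the same for the moment, N m; "opening": finger opening in m.
Only numpy, scipy, OpenCV 4.12 (cv2) and the standard library are available. Lean on these libraries where they do the work, as an engineer would, in place of code of your own. Each camera call takes 0.05 s, during which the arm holds its last target. There are 200 camera calls.

## Task

Change over the round work carrier: press its sprung centre knob down and turn it anticlockwise to its stop so that the retaining arms swing clear, and let the knob spring up. Move the finished plug (the one with the round head) from its nest to the inspection stage, standing centred on the disc between the stops, and set every loose square-headed plug fully home in a nest of its own, turned so that its flat meets the nest's flat side. Then press the knob again, turn it back to its stop so that the arms lie over the flanges, and let it spring up; leave the other things on the bench where they are.

Things in the scene. Friction and masses are not known exactly. Their poses are not given: they have to be found in the camera images.
- plug_1: steel keyed plug standing on its flange (3 or 4 are present). Flange: D-shaped, 40 mm across, 10 mm thick, one flat 13.5 mm from the axis. On it a square grip head 16 x 16 mm, from 10 to 40 mm above the underside, sides parallel and square to the flat. About 0.12 kg. Origin: centre of the underside on the axis; z up the axis, x points to the flat.
- plug_2: steel keyed plug standing on its flange (3 or 4 are present). Flange: D-shaped, 40 mm across, 10 mm thick, one flat 13.5 mm from the axis. On it a square grip head 16 x 16 mm, from 10 to 40 mm above the underside, sides parallel and square to the flat. About 0.12 kg. Origin: centre of the underside on the axis; z up the axis, x points to the flat.
- plug_3: steel keyed plug standing on its flange (3 or 4 are present). Flange: D-shaped, 40 mm across, 10 mm thick, one flat 13.5 mm from the axis. On it a square grip head 16 x 16 mm, from 10 to 40 mm above the underside, sides parallel and square to the flat. About 0.12 kg. Origin: centre of the underside on the axis; z up the axis, x points to the flat.
- plug_4: steel keyed plug standing on its flange (3 or 4 are present). Flange: D-shaped, 40 mm across, 10 mm thick, one flat 13.5 mm from the axis. On it a square grip head 16 x 16 mm, from 10 to 40 mm above the underside, sides parallel and square to the flat. About 0.12 kg. Origin: centre of the underside on the axis; z up the axis, x points to the flat.
- carrier: fixed round work carrier: dark disc 180 mm across, 12 mm thick, with four equal D-shaped nests a quarter turn apart, 58 mm from the axis of its central knob. A nest takes a plug only with flat facing flat, with 2 mm play all round, flange flush with the rim. Origin: centre of its underside; z up.
- nest_1: D-shaped nest on the carrier: rim 56 mm across outside, 10 mm high, pocket 44 mm across, with a flat wall 15.5 mm from its centre on the side away from the knob. Origin: centre of the pocket floor, 12 mm above the bench; z up, x points outward to the flat wall. A plug fully home has its origin and axes on these.
- nest_2: D-shaped nest on the carrier: rim 56 mm across outside, 10 mm high, pocket 44 mm across, with a flat wall 15.5 mm from its centre on the side away from the knob. Origin: centre of the pocket floor, 12 mm above the bench; z up, x points outward to the flat wall. A plug fully home has its origin and axes on these.
- nest_3: D-shaped nest on the carrier: rim 56 mm across outside, 10 mm high, pocket 44 mm across, with a flat wall 15.5 mm from its centre on the side away from the knob. Origin: centre of the pocket floor, 12 mm above the bench; z up, x points outward to the flat wall. A plug fully home has its origin and axes on these.
- nest_4: D-shaped nest on the carrier: rim 56 mm across outside, 10 mm high, pocket 44 mm across, with a flat wall 15.5 mm from its centre on the side away from the knob. Origin: centre of the pocket floor, 12 mm above the bench; z up, x points outward to the flat wall. A plug fully home has its origin and axes on these.
- arms (a joint): angle of the four retaining arms (12 mm wide, tips 44 mm from the axis, underside 3 mm above the nest rims), which turn with the knob. 0 = closed, one arm over each nest's inner edge; 0.785 rad (45 degrees anticlockwise from above) = open, midway between nests. Both ends are stops; held within 0.1 rad of either end unless the knob is 4 mm or more down.
- knob (a joint): how far the sprung centre knob is pressed: 0 = up, 0.006 m = fully down. Spring 3.6 N at the top, 7.2 N at the bottom. It springs up when let go at either end of the turn, and stays caught down in between.
- knob_grip (a point): point on the knob's axis in the middle of its black upright grip bar, 55 mm above the bench with the knob up. Bar 36 mm long (this point's x), 14 mm thick (y), from 43 to 66 mm above the bench; a round skirt 38 mm across lies under the bar. z up. Turns and sinks with the knob.
- marker: white marker pen with blue cap, 127 mm long, lying on the bench; bystander. Origin: centre of the underside.
- loose_seat: small spring seat, 26 mm wide, 14 mm high, standing alone; bystander. Origin: centre of the underside.
- loose_spring: dark coil spring, 29 mm wide, 54 mm high, standing upright; bystander. Origin: centre of the underside.
- finished: finished plug, at the start in one of the nests, flat to flat, under the closed arms: same size, flange and weight as the keyed plugs, but its grip head is round, 16 mm diameter, from 10 to 40 mm above the underside. Origin: centre of the underside on the axis; z up the axis, x points to the flat.
- stage: fixed inspection stage: small steel plate 64 mm (x) by 74 mm (y), 14 mm high, with a stop 7 mm high along either y side, 54 mm clear between them, and an inlaid pale disc 28 mm across marking its centre. Origin: centre of its underside; z up.
- stage_mid (a point): centre of the inspection stage's top face, middle of the pale disc, 14 mm above the bench.
Mind the look-alikes: they are no part of the job. Leave any yellow look-alike of the finished alone.

How it is judged:
On the way, in this order (a step that is already met when the one before it is completed fails the run):
1. the retaining arms are swung open and the knob has sprung up (value of joint arms above 0.66 rad and value of joint knob below 0.002 m), for 0.2 s.
2. every square-headed plug sits fully home in a nest, flat to flat, and the finished plug stands centred on the stage (((horizontal distance between plug_1 and nest_1 below 0.004 m and z of plug_1 in the frame of nest_1 between -0.003 and 0.003 m and angle between plug_1's own z axis and vertical below 0.08 rad and angle between the x axis of plug_1 and the x axis of nest_1, either way round below 0.25 rad) or (horizontal distance between plug_1 and nest_2 below 0.004 m and z of plug_1 in the frame of nest_2 between -0.003 and 0.003 m and angle between plug_1's own z axis and vertical below 0.08 rad and angle between the x axis of plug_1 and the x axis of nest_2, either way round below 0.25 rad) or (horizontal distance between plug_1 and nest_3 below 0.004 m and z of plug_1 in the frame of nest_3 between -0.003 and 0.003 m and angle between plug_1's own z axis and vertical below 0.08 rad and angle between the x axis of plug_1 and the x axis of nest_3, either way round below 0.25 rad) or (horizontal distance between plug_1 and nest_4 below 0.004 m and z of plug_1 in the frame of nest_4 between -0.003 and 0.003 m and angle between plug_1's own z axis and vertical below 0.08 rad and angle between the x axis of plug_1 and the x axis of nest_4, either way round below 0.25 rad)) and ((horizontal distance between plug_2 and nest_1 below 0.004 m and z of plug_2 in the frame of nest_1 between -0.003 and 0.003 m and angle between plug_2's own z axis and vertical below 0.08 rad and angle between the x axis of plug_2 and the x axis of nest_1, either way round below 0.25 rad) or (horizontal distance between plug_2 and nest_2 below 0.004 m and z of plug_2 in the frame of nest_2 between -0.003 and 0.003 m and angle between plug_2's own z axis and vertical below 0.08 rad and angle between the x axis of plug_2 and the x axis of nest_2, either way round below 0.25 rad) or (horizontal distance between plug_2 and nest_3 below 0.004 m and z of plug_2 in the frame of nest_3 between -0.003 and 0.003 m and angle between plug_2's own z axis and vertical below 0.08 rad and angle between the x axis of plug_2 and the x axis of nest_3, either way round below 0.25 rad) or (horizontal distance between plug_2 and nest_4 below 0.004 m and z of plug_2 in the frame of nest_4 between -0.003 and 0.003 m and angle between plug_2's own z axis and vertical below 0.08 rad and angle between the x axis of plug_2 and the x axis of nest_4, either way round below 0.25 rad)) and ((horizontal distance between plug_3 and nest_1 below 0.004 m and z of plug_3 in the frame of nest_1 between -0.003 and 0.003 m and angle between plug_3's own z axis and vertical below 0.08 rad and angle between the x axis of plug_3 and the x axis of nest_1, either way round below 0.25 rad) or (horizontal distance between plug_3 and nest_2 below 0.004 m and z of plug_3 in the frame of nest_2 between -0.003 and 0.003 m and angle between plug_3's own z axis and vertical below 0.08 rad and angle between the x axis of plug_3 and the x axis of nest_2, either way round below 0.25 rad) or (horizontal distance between plug_3 and nest_3 below 0.004 m and z of plug_3 in the frame of nest_3 between -0.003 and 0.003 m and angle between plug_3's own z axis and vertical below 0.08 rad and angle between the x axis of plug_3 and the x axis of nest_3, either way round below 0.25 rad) or (horizontal distance between plug_3 and nest_4 below 0.004 m and z of plug_3 in the frame of nest_4 between -0.003 and 0.003 m and angle between plug_3's own z axis and vertical below 0.08 rad and angle between the x axis of plug_3 and the x axis of nest_4, either way round below 0.25 rad)) and ((horizontal distance between plug_4 and nest_1 below 0.004 m and z of plug_4 in the frame of nest_1 between -0.003 and 0.003 m and angle between plug_4's own z axis and vertical below 0.08 rad and angle between the x axis of plug_4 and the x axis of nest_1, either way round below 0.25 rad) or (horizontal distance between plug_4 and nest_2 below 0.004 m and z of plug_4 in the frame of nest_2 between -0.003 and 0.003 m and angle between plug_4's own z axis and vertical below 0.08 rad and angle between the x axis of plug_4 and the x axis of nest_2, either way round below 0.25 rad) or (horizontal distance between plug_4 and nest_3 below 0.004 m and z of plug_4 in the frame of nest_3 between -0.003 and 0.003 m and angle between plug_4's own z axis and vertical below 0.08 rad and angle between the x axis of plug_4 and the x axis of nest_3, either way round below 0.25 rad) or (horizontal distance between plug_4 and nest_4 below 0.004 m and z of plug_4 in the frame of nest_4 between -0.003 and 0.003 m and angle between plug_4's own z axis and vertical below 0.08 rad and angle between the x axis of plug_4 and the x axis of nest_4, either way round below 0.25 rad)) and horizontal distance between finished and stage_mid below 0.006 m and z of finished in the frame of stage_mid between -0.003 and 0.003 m and angle between finished's own z axis and vertical below 0.08 rad), for 0.2 s.
At the end, for the whole second after the job is handed in: Each square-headed plug rests fully home in a nest (axis within 4 mm, underside within 3 mm, tilt under 0.08 rad, flat within 0.25 rad); the finished plug stands on the stage within 6 mm of its centre, tilt under 0.08; arms closed (below 0.12 rad), knob up (below 2 mm) (all of step 2 and linear speed of each of plug_1, plug_2, plug_3, plug_4, finished below 0.02 m/s and value of joint arms below 0.12 rad and value of joint knob below 0.002 m); the robot touches nothing.
It fails at once if the marker beside the work is disturbed (moved over 30 mm) (distance of marker from where it was at the start of the episode above 0.03 m).
It fails at once if the seat beside the work is disturbed (moved over 30 mm) (distance of loose_seat from where it was at the start of the episode above 0.03 m).
It fails at once if the spring beside the work is disturbed (moved over 30 mm) (distance of loose_spring from where it was at the start of the episode above 0.03 m).
It fails at once if the knob is forced round without being pressed down (value of joint arms between 0.2 and 0.58 rad and value of joint knob below 0.002 m).
Of plug_1, plug_2, plug_3, plug_4 only 3 to 4 are there at a start; the rules pass over those that are not, and their reading is None.
At some moment in a run one of plug_1, plug_2, plug_3, plug_4 may be knocked a few centimetres aside while the robot is not near it.
It also fails if it takes over 210 s, if anything falls off the work surface, if the arm or the gripper's body presses on something with over 40 N, if the wrist force passes 120 N, or if a joint passes its speed limit or range.

## Working session

There is one attempt and no reset: what is moved stays moved. The work goes in short steps, Python scripts to look and compute and a tool call to move; the robot and the scene stay as the last step left them, time stands still between calls to the robot, and variables do not carry over. Pictures are saved under pics/ and viewed, about 12 in all and at most 16, crops included, and the job is handed in when it is done.

Besides the shell and the picture viewer there is one more tool, called after ">>>" in YAML: its name, and indented under it one key for each argument. carry_out: Moves the arm, as the interface text tells. Its arguments: {"type":"object","properties":{"increments":{"type":"array"},"force":{"type":"number"}},"required":["increments"]}

```bash
mkdir -p pics; ls; python3 - <<'E'
from rig import env
import cv2,numpy as np
s=env.observe();print({k:np.round(v,3) for k,v in s.items()})
for n in ["scene","side","wrist"]:
    i=env.camera_info(n);print(n,{k:np.round(v,4).tolist() for k,v in i.items()})
    cv2.imwrite(f"pics/a_{n}.png",env.grab_frame(n))
print(env.grip_depth)
E
```

```text
pics
{'clock': np.float64(0.0), 'joints': array([ 1.054,  0.049,  0.098,  1.622, -0.   ,  1.443]), 'joint_vel': array([-0.   , -0.001,  0.   , -0.001,  0.001,  0.   ]), 'joint_efforts': array([ 1.0000e-03, -3.3878e+01,  3.2002e+01,  2.0000e-02, -0.0000e+00,
        0.0000e+00]), 'tool_pos': array([0.199, 0.485, 0.23 ]), 'orientation': array([ 2.608,  1.75 , -0.003]), 'wrist_force': array([-0.157, -0.351,  0.122]), 'wrist_torque': array([ 0.009, -0.001, -0.018]), 'opening': np.float64(0.086)}
scene {'fx': 543.2036, 'fy': 543.2036, 'cx': 326.6081, 'cy': 242.3009, 'view': [[0.5115, -0.8592, -0.0088, -0.5627], [-0.5681, -0.3305, -0.7537, 0.3033], [0.6447, 0.3905, -0.6572, 0.8312], [0.0, 0.0, 0.0, 1.0]]}
side {'fx': 445.5788, 'fy': 445.5788, 'cx': 328.7375, 'cy': 241.6924, 'view': [[0.2655, -0.9641, -0.0117, -0.4453], [-0.5743, -0.1484, -0.8051, 0.3422], [0.7744, 0.2204, -0.593, 0.4964], [0.0, 0.0, 0.0, 1.0]]}
wrist {'fx': 427.6585, 'fy': 427.6585, 'cx': 323.1387, 'cy': 239.0146, 'hand_eye': [[1.0, 0.0001, -0.0006, -0.0001], [0.0001, 0.9518, 0.3068, -0.0777], [0.0006, -0.3068, 0.9518, -0.1424], [0.0, 0.0, 0.0, 1.0]]}
0.0187
```

View pics/a_scene.png

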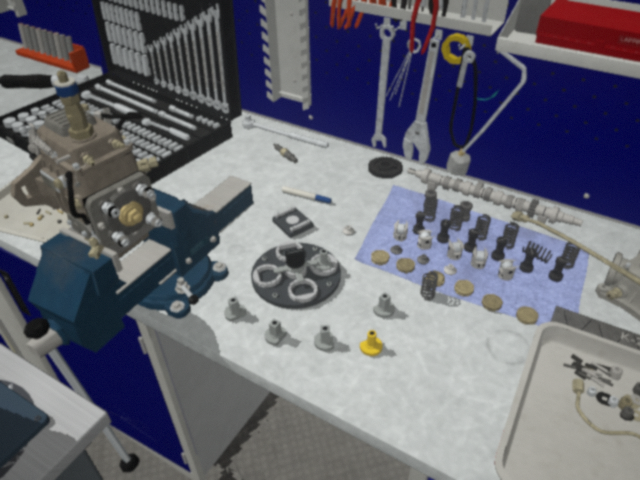

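View pics/a_side.png

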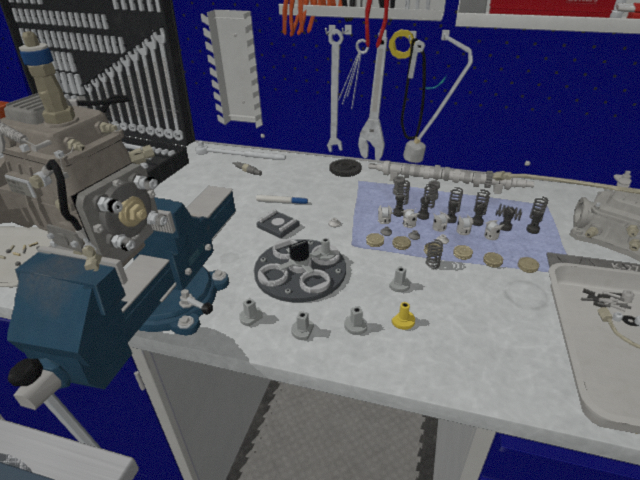

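Scene: carrier at about (296,274), stage at (293,221), finished plug in the nest at (322,262). Four grey plugs stand at (233,308), (275,330), (325,337) and (384,304), with the yellow look-alike at (371,342), the marker at (308,195), the spring at (429,286) and the seat at about (349,230). Next I triangulate roughly across the two views.

```bash
cat > h.py <<'E'
from rig import env
import cv2,numpy as np
from scipy.spatial.transform import Rotation as R
def cam(n,s=None):
    i=env.camera_info(n);K=np.array([[i['fx'],0,i['cx']],[0,i['fy'],i['cy']],[0,0,1]])
    if n=='wrist':
        T=np.eye(4);T[:3,:3]=R.from_rotvec(s['orientation']).as_matrix();T[:3,3]=s['tool_pos'];V=np.linalg.inv(T@i['hand_eye'])
    else: V=np.array(i['view'])
    return K,V
def plane(c,uv,z):
    K,V=c;C=np.linalg.inv(V)
    uv=np.atleast_2d(np.array(uv,float));d=np.c_[uv,np.ones(len(uv))]@np.linalg.inv(K).T@C[:3,:3].T
    o=C[:3,3];return o+d*((z-o[2])/d[:,2])[:,None]
def tri(c1,uv1,c2,uv2):
    X=cv2.triangulatePoints(c1[0]@c1[1][:3],c2[0]@c2[1][:3],np.array(uv1,float).reshape(-1,2).T,np.array(uv2,float).reshape(-1,2).T)
    return (X[:3]/X[3]).T
def proj(c,P):
    P=np.atleast_2d(P);q=(P@c[1][:3,:3].T+c[1][:3,3])@c[0].T;return q[:,:2]/q[:,2:]
def shot(name):
    s=env.observe();im=env.grab_frame('wrist');cv2.imwrite(f'pics/{name}.png',im);np.save(f'pics/{name}.npy',np.r_[s['tool_pos'],s['orientation']]);return s,im
def load(name):
    p=np.load(f'pics/{name}.npy');return cam('wrist',dict(tool_pos=p[:3],orientation=p[3:])),cv2.imread(f'pics/{name}.png')
def go(xyz,yaw=None):
    "print shift/turn in tool axes and units; yaw = world angle of jaw axis (mod pi)"
    s=env.observe();M=R.from_rotvec(s['orientation']).as_matrix()
    x=M[:,0];cur=np.arctan2(x[1],x[0]);d=M.T@(np.array(xyz)-s['tool_pos'])
    out=[np.round(d/.3,3).tolist(),'dist',np.round(np.linalg.norm(d),4)]
    # tilt+yaw correction
    y=cur if yaw is None else cur+((yaw-cur+np.pi/2)%np.pi-np.pi/2)
    T=np.array([[np.cos(y),np.sin(y),0],[np.sin(y),-np.cos(y),0],[0,0,-1]])
    rv=R.from_matrix(M.T@T).as_rotvec()
    print('lin',*out,'turn/0.08',np.round(rv/.08,2).tolist(),'cur yaw',round(cur,3),'j6',round(s['joints'][5],2),'t',s['clock'])
E
python3 - <<'E'
from h import *
a=cam('scene');b=cam('side')
n=['p1','p2','p3','p4','yel','fin','knob','stage','marker','spring','seat','car']
A=[(233,300),(275,323),(325,328),(384,295),(372,333),(322,254),(295,252),(293,220),(308,195),(429,286),(349,229),(296,276)]
B=[(249,303),(302,318),(355,312),(401,271),(404,307),(325,243),(298,247),(278,221),(283,200),(433,253),(335,222),(300,271)]
for k,p,q,r in zip(n,tri(a,A,b,B),plane(a,A,.04),plane(b,B,.04)): print(k,p.round(3),q.round(3)[:2],r.round(3)[:2])
E
```

```text
p1 [ 0.418 -0.207  0.038] [ 0.416 -0.208] [ 0.415 -0.209]
p2 [ 0.417 -0.301  0.029] [ 0.41  -0.306] [ 0.405 -0.306]
p3 [ 0.453 -0.383  0.028] [ 0.445 -0.387] [ 0.439 -0.386]
p4 [ 0.564 -0.442  0.041] [ 0.567 -0.441] [ 0.562 -0.444]
yel [ 0.481 -0.46   0.032] [ 0.476 -0.462] [ 0.471 -0.462]
fin [ 0.594 -0.292  0.052] [ 0.605 -0.284] [ 0.609 -0.287]
knob [ 0.572 -0.243  0.051] [ 0.583 -0.234] [ 0.584 -0.239]
stage [ 0.692 -0.155  0.015] [ 0.667 -0.174] [ 0.66  -0.169]
marker [ 0.804 -0.124  0.001] [ 0.76  -0.154] [ 0.744 -0.149]
spring [ 0.646 -0.497  0.025] [ 0.63  -0.503] [ 0.63  -0.496]
seat [ 0.738 -0.273  0.005] [ 0.7   -0.293] [ 0.686 -0.287]
car [ 0.561 -0.249 -0.001] [ 0.527 -0.274] [ 0.515 -0.266]
```

View pics/a_wrist.png

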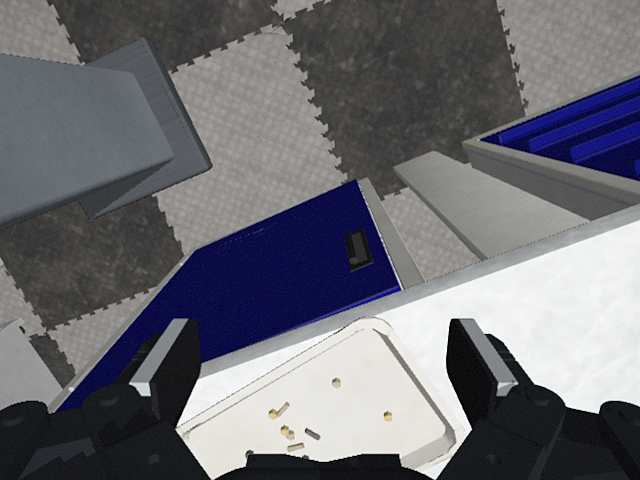

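```bash
python3 - <<'E'
from h import *
a=cam('scene');b=cam('side')
A=[(62,78),(132,213),(38,325),(250,185),(217,268),(180,308),(92,260),(75,345)]
B=[(33,40),(130,207),(22,372),(234,194),(217,278),(187,325),(85,265),(75,385)]
print(tri(a,A,b,B).round(3))
go([.45,-.25,.35],0)
E
```

```text
[[ 0.337 -0.047  0.46 ]
 [ 0.336 -0.107  0.259]
 [ 0.185  0.017  0.072]
 [ 0.664 -0.07   0.093]
 [ 0.487 -0.108  0.013]
 [ 0.379 -0.104 -0.004]
 [ 0.255 -0.091  0.219]
 [ 0.196 -0.05   0.051]]
lin [-1.952, 1.704, -0.396] dist 0.7863 turn/0.08 [0.01, 0.02, 14.77] cur yaw 1.182 j6 1.44 t 0.15
```

>>> carry_out:
  increments:
    - {"linear": [0,0,-0.2],"dr": [0,0,0],"hand": 1}
    - {"linear": [0,0,-0.2],"dr": [0,0,0],"hand": 1}
    - {"linear": [0,0,-0.2],"dr": [0,0,0],"hand": 1}
    - {"linear": [0,0,-0.2],"dr": [0,0,0],"hand": 1}
    - {"linear": [0,0,-0.2],"dr": [0,0,0],"hand": 1}
    - {"linear": [0,0,-0.2],"dr": [0,0,0],"hand": 1}

```text
clock: 0.9
tool_pos: [0.1927, 0.4687, 0.5213]
orientation: [-2.594, -1.74, -0.047]
wrist_force: [-0.1, -1.1, -0.8]
opening: 0.0855
```

```bash
python3 - <<'E'
from h import *
s,im=shot('b1');cv2.imwrite('pics/b_scene.png',env.grab_frame('scene'))
print(s['joints'].round(3),s['tool_pos'].round(3))
for n in['scene','side']:
    c=cam(n);print(np.linalg.inv(c[1])[:3,3].round(3),proj(c,[[0,0,0],[0,0,.4],[.2,0,0],[.3,0,0],[.3,.3,0],[.2,.486,.1]]).round(0).tolist())
E
```

```text
[1.047e+00 3.590e-01 1.116e+00 2.293e+00 2.000e-03 1.436e+00] [0.193 0.469 0.521]
[-0.076 -0.708  0.77 ] [[-41.0, 440.0], [-215.0, 244.0], [66.0, 350.0], [110.0, 313.0], [9.0, 258.0], [-114.0, 219.0]]
[-0.07  -0.488  0.565] [[-71.0, 549.0], [-445.0, 276.0], [60.0, 397.0], [105.0, 346.0], [-38.0, 312.0], [-221.0, 289.0]]
```

View pics/b1.png

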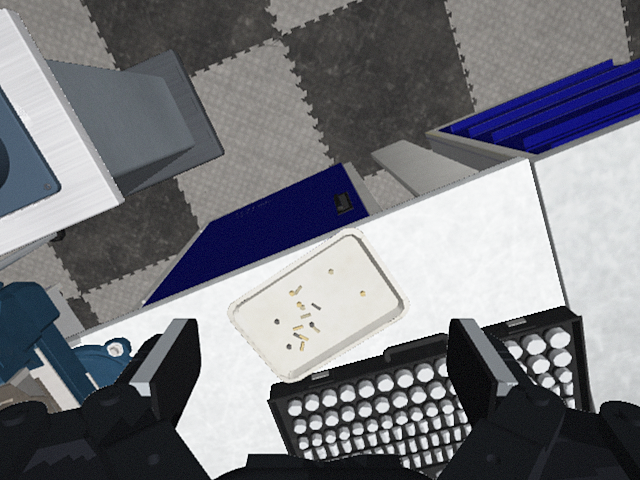

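>>> carry_out:
  increments:
    - {"linear": [0,0.135,0],"dr": [0,0,1],"hand": 1}
    - {"linear": [0,0.135,0],"dr": [0,0,1],"hand": 1}
    - {"linear": [0,0.135,0],"dr": [0,0,1],"hand": 1}
    - {"linear": [0,0.135,0],"dr": [0,0,1],"hand": 1}
    - {"linear": [0,0.135,0],"dr": [0,0,1],"hand": 1}
    - {"linear": [0,0.135,0],"dr": [0,0,1],"hand": 1}
    - {"linear": [0,0.135,0],"dr": [0,0,1],"hand": 1}
    - {"linear": [0,0.135,0],"dr": [0,0,1],"hand": 1}
    - {"linear": [0,0.135,0],"dr": [0,0,1],"hand": 1}
    - {"linear": [0,0.135,0],"dr": [0,0,1],"hand": 1}
    - {"linear": [0,0.135,0],"dr": [0,0,1],"hand": 1}
    - {"linear": [0,0.135,0],"dr": [0,0,1],"hand": 1}

```text
clock: 2.5
tool_pos: [0.5105, 0.1102, 0.4912]
orientation: [-3.107, -0.307, 0.041]
wrist_force: [-0.2, 0.2, 0.6]
opening: 0.0853
```

```bash
python3 - <<'E'
from h import *
print(env.observe()['joints'].round(3),env.observe()['tool_pos'].round(3))
go([.5,.0,.52],0)
E
```

```text
[0.073 0.415 1.111 2.294 0.018 1.446] [0.51  0.11  0.491]
lin [-0.109, 0.351, -0.101] dist 0.1144 turn/0.08 [-0.24, 0.33, 2.47] cur yaw 0.198 j6 1.45 t 2.5
```

>>> carry_out:
  increments:
    - {"linear": [0,0.135,0],"dr": [0,0,1],"hand": 1}
    - {"linear": [0,0.135,0],"dr": [0,0,1],"hand": 1}
    - {"linear": [0,0.135,0],"dr": [0,0,1],"hand": 1}
    - {"linear": [0,0.135,0],"dr": [0,0,1],"hand": 1}
    - {"linear": [0,0.135,0],"dr": [0,0,1],"hand": 1}
    - {"linear": [0,0.135,0],"dr": [0,0,1],"hand": 1}
    - {"linear": [0,0.135,0],"dr": [0,0,1],"hand": 1}
    - {"linear": [0,0.135,0],"dr": [0,0,1],"hand": 1}

```text
clock: 3.5
tool_pos: [0.481, -0.217, 0.4681]
orientation: [-3.043, 0.72, 0.113]
wrist_force: [1.0, -0.6, 0.8]
opening: 0.0849
```

```bash
python3 - <<'E'
from h import *
s,im=shot('c1');cv2.imwrite('pics/c_side.png',env.grab_frame('side'))
print(s['joints'].round(3),s['tool_pos'].round(3))
c=load('c1')[0]
print(proj(c,[[.57,-.243,.05],[.418,-.207,.03],[.417,-.301,.03],[.453,-.383,.03],[.564,-.442,.04],[.69,-.155,.014]]).round(0).tolist())
go([.56,-.24,.40],-.4)
E
```

```text
[-0.545  0.44   1.084  2.287 -0.01   1.491] [ 0.481 -0.217  0.468]
[[418.0, 150.0], [302.0, 174.0], [331.0, 234.0], [378.0, 272.0], [468.0, 280.0], [477.0, 39.0]]
lin [0.284, -0.06, 0.204] dist 0.1066 turn/0.08 [0.05, 0.93, -0.85] cur yaw -0.468 j6 1.49 t 3.6
```

View pics/c1.png

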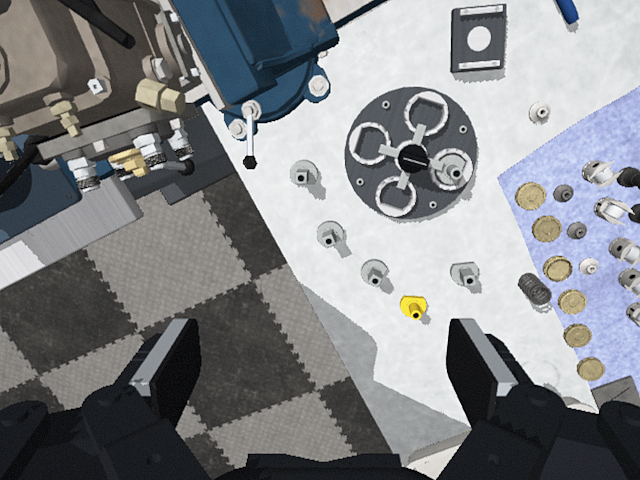

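The wrist view c1 shows the whole job: knob at (412,158), finished plug at (456,170), stage disc at (478,40), plugs at (304,174), (330,235), (375,272) and (465,273), and yellow at (413,305). I'll go closer and take two views.

>>> carry_out:
  increments:
    - {"linear": [0.14,-0.05,0.13],"dr": [0,0.5,-0.4],"hand": 1}
    - {"linear": [0.1,-0.05,0.16],"dr": [0,0.4,-0.4],"hand": 1}
    - {"linear": [0,-0.05,0.17],"dr": [0,0,0],"hand": 1}
    - {"linear": [0,0,0],"dr": [0,0,0],"hand": 1}

```text
clock: 4.1
tool_pos: [0.5569, -0.2052, 0.3086]
orientation: [-3.075, 0.626, 0.037]
wrist_force: [-1.3, 0.1, -0.6]
opening: 0.0851
```

```bash
python3 - <<'E'
from h import *
s,im=shot('d1');print(s['joints'].round(3),s['tool_pos'].round(3))
go([.5,-.30,.33],-.4)
E
```

```text
[-0.465  0.304  0.546  1.837 -0.002  1.508] [ 0.557 -0.205  0.309]
lin [-0.062, 0.363, -0.047] dist 0.1112 turn/0.08 [0.03, 0.13, -0.03] cur yaw -0.402 j6 1.51 t 4.15
```

View pics/d1.png

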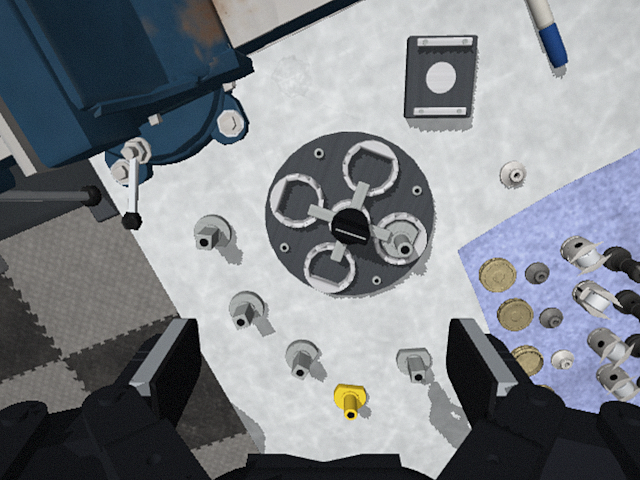

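>>> carry_out:
  increments:
    - {"linear": [-0.1,-0.1,-0.05],"dr": [0,0.1,0],"hand": 1}
    - {"linear": [-0.1,-0.1,-0.05],"dr": [0,0,0],"hand": 1}
    - {"linear": [0,0,0],"dr": [0,0,0],"hand": 1}

```text
clock: 4.53
tool_pos: [0.5326, -0.13, 0.3634]
orientation: [3.071, -0.628, 0.04]
wrist_force: [0.0, 0.1, 0.1]
opening: 0.0855
```

```bash
python3 - <<'E'
from h import *
s,im=shot('d2');print(s['joints'].round(3),s['tool_pos'].round(3))
c1,i1=load('d1');c2,i2=load('d2')
# predict correspondences
a=plane(c1,[(205,238),(243,320),(298,370),(416,378),(350,412),(404,244),(350,226),(440,77)],.035)
p=proj(c2,a).round(0);print(p.tolist())
def crop(im,x,y,w,f): 
    x,y=int(x),int(y);return cv2.resize(im[max(0,y-w):y+w,max(0,x-w):x+w],(w*2*f,)*2,interpolation=cv2.INTER_CUBIC)
for q in p[[0,1,2,3]]: pass
row=np.hstack([crop(i2,*q,28,3) for q in p[:4]]) 
c=cv2.resize(i2[int(p[6,1])-90:int(p[6,1])+90,int(p[6,0])-110:int(p[6,0])+110],(528,432),interpolation=cv2.INTER_CUBIC)
out=np.zeros((600,672,3),np.uint8);out[:168]=row;out[168:,:528]=c
print('crop org',p[6]-[110,90]);cv2.imwrite('pics/d2c.png',out)
E
```

```text
[-0.36   0.165  0.495  1.875 -0.003  1.614] [ 0.533 -0.13   0.363]
[[251.0, 273.0], [283.0, 342.0], [330.0, 384.0], [432.0, 387.0], [374.0, 419.0], [423.0, 275.0], [377.0, 261.0], [454.0, 138.0]]
crop org [267. 171.]
```

View pics/d2c.png

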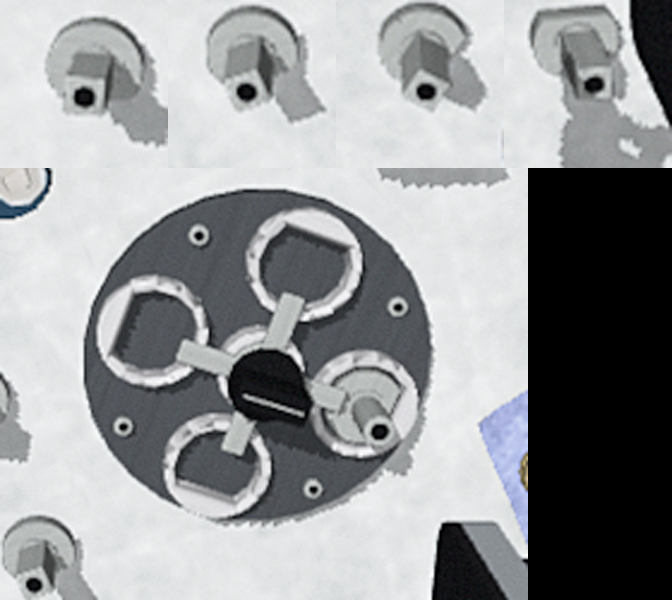

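Crop d2c: all four loose heads are square with a dark centre hole, which makes a good axis feature. The finished head hole is at crop (380,431), bolts at (198,235), (397,307), (313,489) and (122,427), and the white line on the knob bar runs (243,396)-(304,413).

```bash
cat >> h.py <<'E'
def hole(im,uv,w=14):
    "centroid of the darkest small blob near uv"
    x,y=map(int,uv);g=cv2.cvtColor(im,cv2.COLOR_BGR2GRAY)[y-w:y+w,x-w:x+w]
    n,l,st,ce=cv2.connectedComponentsWithStats((g<45).astype(np.uint8))
    best=[(np.hypot(*(ce[k]-w)),k) for k in range(1,n) if 6<st[k,4]<120]
    if not best: return np.array([np.nan,np.nan])
    return ce[min(best)[1]]+[x-w,y-w]
def yawof(a,b): return round(float(np.arctan2(b[1]-a[1],b[0]-a[0])),3)
E
python3 - <<'E'
from h import *
c1,i1=load('d1');c2,i2=load('d2')
g1=[(204,243),(243,324),(298,372),(417,379),(350,414),(403,251)]
g2=proj(c2,plane(c1,g1,.04))
h1=[hole(i1,q) for q in g1];h2=[hole(i2,q) for q in g2]
for n,a,b in zip(['p1','p2','p3','p4','yel','fin'],h1,h2): print(n,a.round(1),b.round(1),tri(c1,a,c2,b).round(4))
B1=[(319,153),(417,190),(376,281),(284,247)];B2=[(349.5,198.9),(432.4,228.9),(397.4,304.8),(317.8,278.9)]
t=tri(c1,B1,c2,B2);print('bolts',t.round(4).tolist())
for c,B in((c1,B1),(c2,B2)):
    P=plane(c,B,.014);print('ctr',P.mean(0).round(4),[round(float(np.arctan2(*(p-P.mean(0))[1::-1])),3) for p in P])
L=plane(c2,[(267+243/2.4,171+228/2.4),(267+304/2.4,171+245/2.4)],.066);print('bar line',L.round(4).tolist(),yawof(*L))
for c,i,q in((c1,i1,(440,77)),(c2,i2,(454,138))):
    m=cv2.inRange(i,(175,175,175),(255,255,255));n,l,st,ce=cv2.connectedComponentsWithStats(m);k=l[q[1],q[0]];print('stage',ce[k],st[k,4],plane(c,ce[k],.014).round(4))
E
```

```text
p1 [203.5 242.1] [250.5 277. ] [[ 0.4159 -0.2098  0.0391]]
p2 [240.1 322.1] [280.5 344.2] [[ 0.4097 -0.3065  0.0386]]
p3 [299.5 372.4] [331.5 386.2] [[ 0.4441 -0.3887  0.0398]]
p4 [418.  377.1] [433.4 386.9] [[ 0.5648 -0.4467  0.0366]]
yel [350.5 414.8] [375.  421.2] [[ 0.4754 -0.4648  0.0386]]
fin [404.6 249.5] [424.5 280.5] [[ 0.602  -0.2914  0.0502]]
bolts [[0.558, -0.1755, 0.0134], [0.636, -0.2486, 0.0163], [0.562, -0.3267, 0.0169], [0.4842, -0.2523, 0.0175]]
ctr [ 0.5601 -0.2514  0.014 ] [1.593, 0.03, -1.552, -3.121]
ctr [ 0.5598 -0.2518  0.014 ] [1.597, 0.028, -1.539, -3.112]
bar line [[0.5488, -0.2414, 0.066], [0.5718, -0.2608, 0.066]] -0.7
stage [440.57446809  77.11631206] 705 [[ 0.6929 -0.1547  0.014 ]]
stage [453.26141079 135.81950207] 482 [[ 0.6928 -0.1548  0.014 ]]
```

```bash
python3 - <<'E'
from h import *
go([.56,-.2515,.16],.806)
E
```

```text
lin [0.222, 0.331, 0.683] dist 0.2372 turn/0.08 [0.23, -0.28, -15.13] cur yaw -0.405 j6 1.61 t 4.575
```

>>> carry_out:
  increments:
    - {"linear": [0.045,0.066,0.137],"dr": [0.1,-0.1,0],"hand": 1}
    - {"linear": [0.045,0.066,0.137],"dr": [0.1,-0.1,0],"hand": 1}
    - {"linear": [0.045,0.066,0.137],"dr": [0,0,0],"hand": 0.7}
    - {"linear": [0.045,0.066,0.137],"dr": [0,0,0],"hand": 0.7}
    - {"linear": [0.045,0.066,0.137],"dr": [0,0,0],"hand": 0.7}
    - {"linear": [0,0,0],"dr": [0,0,-1],"hand": 0.7}
    - {"linear": [0,0,0],"dr": [0,0,-1],"hand": 0.7}
    - {"linear": [0,0,0],"dr": [0,0,-1],"hand": 0.7}
    - {"linear": [0,0,0],"dr": [0,0,-1],"hand": 0.7}
    - {"linear": [0,0,0],"dr": [0,0,-1],"hand": 0.7}
    - {"linear": [0,0,0],"dr": [0,0,-1],"hand": 0.7}
    - {"linear": [0,0,0],"dr": [0,0,-1],"hand": 0.7}

```text
clock: 6.08
tool_pos: [0.5893, -0.288, 0.1942]
orientation: [3.087, 0.245, 0.12]
wrist_force: [-0.2, -0.1, 1.7]
opening: 0.0599
```

>>> carry_out:
  increments:
    - {"linear": [0,0,0],"dr": [0,0,-1],"hand": 0.5}
    - {"linear": [0,0,0],"dr": [0,0,-1],"hand": 0.5}
    - {"linear": [0,0,0],"dr": [0,0,-1],"hand": 0.5}
    - {"linear": [0,0,0],"dr": [0,0,-1],"hand": 0.5}
    - {"linear": [0,0,0],"dr": [0,0,-1],"hand": 0.5}
    - {"linear": [0,0,0],"dr": [0,0,-1],"hand": 0.5}
    - {"linear": [0,0,0],"dr": [0,0,-1],"hand": 0.5}

```text
clock: 6.95
tool_pos: [0.6022, -0.3096, 0.2181]
orientation: [2.84, 1.08, 0.126]
wrist_force: [-0.0, -0.2, -0.6]
opening: 0.0427
```

```bash
python3 - <<'E'
from h import *
go([.56,-.2515,.10],.806)
s,i=shot('e1')
c=load('e1')[0];print(proj(c,[[.56,-.2515,.066],[.56,-.2515,.016]]).round(0))
E
```

```text
lin [0.008, -0.285, 0.362] dist 0.1383 turn/0.08 [1.56, -0.46, -0.99] cur yaw 0.729 j6 0.27 t 6.95
[[324.  81.]
 [321.  75.]]
```

View pics/e1.png

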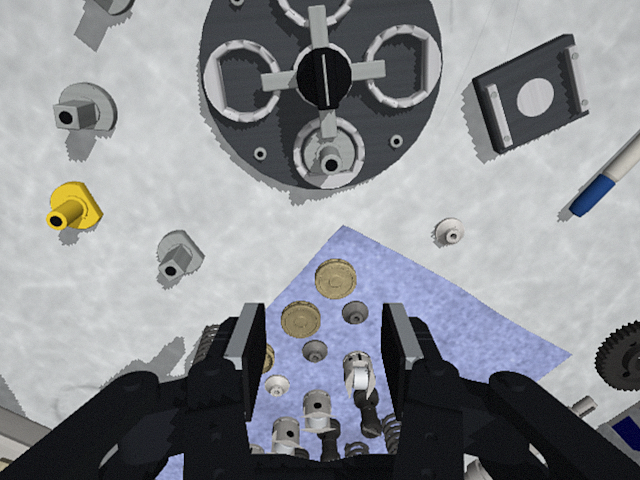

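>>> carry_out:
  increments:
    - {"linear": [0,-0.07,0.05],"dr": [0.8,-0.23,-0.2],"hand": 0.5}
    - {"linear": [0,-0.07,0.05],"dr": [0.8,-0.23,-0.2],"hand": 0.5}
    - {"linear": [0,-0.07,0.05],"dr": [0,0,0],"hand": 0.5}
    - {"linear": [0,-0.07,0.05],"dr": [0,0,0],"hand": 0.5}
    - {"linear": [0,0,0],"dr": [0,0,0],"hand": 0.5}

```text
clock: 7.62
tool_pos: [0.5552, -0.2606, 0.1643]
orientation: [2.912, 1.145, 0.017]
wrist_force: [-0.5, -0.2, 0.5]
opening: 0.0429
```

```bash
python3 - <<'E'
from h import *
go([.56,-.2515,.10],.806)
s,i=shot('e2')
c=load('e2')[0]
print(proj(c,[[.56,-.2515,.066]]).round(0))
g=cv2.cvtColor(i,cv2.COLOR_BGR2GRAY);u,v=proj(c,[[.56,-.2515,.066]])[0].astype(int)
sub=g[v-50:v+50,u-40:u+40]
ys,xs=np.where(sub>120); # print white line on black cap
dk=(sub<40).astype(np.uint8);n,l,st,ce=cv2.connectedComponentsWithStats(dk);k=1+np.argmax(st[1:,4]);x,y,w,h=st[k,:4];print(st[k],x+u-40,y+v-50)
cv2.imwrite('pics/e2c.png',cv2.resize(i[max(0,v-90):v+110,u-130:u+130],None,fx=2.5,fy=2.5))
E
```

```text
lin [0.031, -0.015, 0.214] dist 0.0652 turn/0.08 [0.2, -0.06, -0.71] cur yaw 0.75 j6 0.27 t 7.625
[[339. 231.]]
[  11    9   59   68 2640] 309 190
```

View pics/e2c.png

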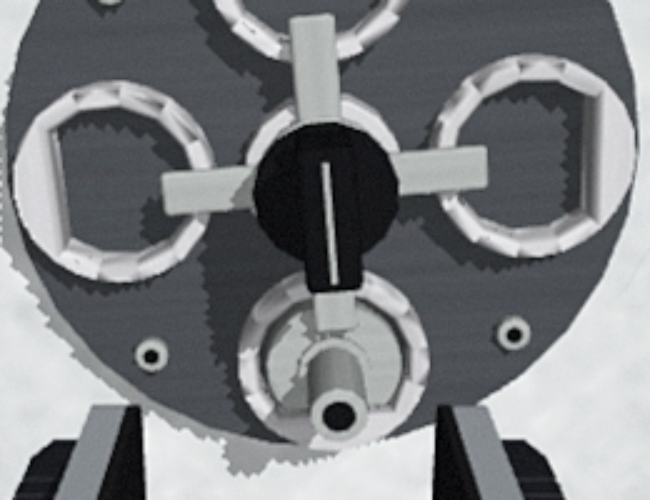

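>>> carry_out:
  increments:
    - {"linear": [0.03,-0.015,0.1],"dr": [0.2,-0.06,-0.8],"hand": 0.5}
    - {"linear": [0,0,0.1],"dr": [0,0,0],"hand": 0.5}
    - {"linear": [0,0,0.1],"dr": [0,0,0],"hand": 0.5}

```text
clock: 8.05
tool_pos: [0.5716, -0.2619, 0.0864]
orientation: [2.864, 1.23, 0.026]
wrist_force: [-0.6, -0.2, -0.6]
opening: 0.0429
```

```bash
python3 - <<'E'
from h import *
go([.56,-.2515,.049],.81)
E
```

```text
lin [-0.002, -0.056, 0.123] dist 0.0405 turn/0.08 [0.36, -0.07, 0.01] cur yaw 0.811 j6 0.22 t 8.05
```

>>> carry_out:
  increments:
    - {"linear": [0,-0.056,0.04],"dr": [0.4,-0.07,0],"hand": 0.5}
    - {"linear": [0,0,0.03],"dr": [0,0,0],"hand": 0.5}
    - {"linear": [0,0,0],"dr": [0,0,0],"hand": 0.5}

```text
clock: 8.43
tool_pos: [0.5617, -0.2529, 0.0663]
orientation: [-2.887, -1.236, 0.001]
wrist_force: [0.1, 0.7, -0.4]
opening: 0.0426
```

```bash
python3 - <<'E'
from h import *
go([.56,-.2515,.049],.81)
E
```

```text
lin [-0.0, -0.007, 0.058] dist 0.0175 turn/0.08 [-0.01, 0.0, -0.01] cur yaw 0.809 j6 0.23 t 8.425
```

>>> carry_out:
  increments:
    - {"linear": [0,-0.007,0.03],"dr": [0,0,0],"hand": 0.5}
    - {"linear": [0,0,0.028],"dr": [0,0,0],"hand": 0.5}
    - {"linear": [0,0,0],"dr": [0,0,0],"hand": 0.1}
    - {"linear": [0,0,0],"dr": [0,0,0],"hand": 0.0}
    - {"linear": [0,0,0],"dr": [0,0,0],"hand": 0.0}
    - {"linear": [0,0,0],"dr": [0,0,0],"hand": 0.0}
  force: 60

```text
clock: 9.18
tool_pos: [0.5619, -0.2525, 0.0511]
orientation: [2.885, 1.235, 0.005]
wrist_force: [-0.5, -0.3, -0.0]
opening: 0.0123
```

>>> carry_out:
  increments:
    - {"linear": [0,0,0.01],"dr": [0,0,0],"hand": 0.0}
    - {"linear": [0,0,0.01],"dr": [0,0,0],"hand": 0.0}
    - {"linear": [0,0,0.006],"dr": [0,0,0],"hand": 0.0}

```text
clock: 9.55
tool_pos: [0.562, -0.2525, 0.0457]
orientation: [2.884, 1.234, 0.005]
wrist_force: [-2.5, 1.4, 6.2]
opening: 0.0126
```

>>> carry_out:
  increments:
    - {"linear": [0,0,0.006],"dr": [0,0,0],"hand": 0.0}
    - {"linear": [0,0,0.005],"dr": [0,0,0],"hand": 0.0}

```text
clock: 9.8
tool_pos: [0.5621, -0.2526, 0.045]
orientation: [2.883, 1.234, 0.006]
wrist_force: [-3.9, 2.8, 9.7]
opening: 0.0125
```

>>> carry_out:
  increments:
    - {"linear": [0,0,0.006],"dr": [0,0,-0.6],"hand": 0.0}
    - {"linear": [0,0,0.006],"dr": [0,0,-0.6],"hand": 0.0}
    - {"linear": [0,0,0.006],"dr": [0,0,-0.6],"hand": 0.0}
    - {"linear": [0,0,0.006],"dr": [0,0,-0.6],"hand": 0.0}

```text
clock: 10.3
tool_pos: [0.5625, -0.252, 0.045]
orientation: [2.745, 1.513, 0.008]
wrist_force: [-3.3, 2.0, 8.6]
opening: 0.0123
```

```bash
python3 - <<'E'
from h import *
go([.562,-.2526,.045],1.59)
print(env.observe()['wrist_torque'])
E
```

```text
lin [-0.002, -0.0, -0.0] dist 0.0007 turn/0.08 [0.12, 0.02, -7.28] cur yaw 1.007 j6 0.03 t 10.3
[ 0.58890011  0.81543981 -0.054298  ]
```

Works well. I'll continue the turn in the same way.

>>> carry_out:
  increments:
    - {"linear": [0,0,0.006],"dr": [0,0,-0.8],"hand": 0.0}
    - {"linear": [0,0,0.006],"dr": [0,0,-0.8],"hand": 0.0}
    - {"linear": [0,0,0.006],"dr": [0,0,-0.8],"hand": 0.0}
    - {"linear": [0,0,0.006],"dr": [0,0,-0.8],"hand": 0.0}
    - {"linear": [0,0,0.006],"dr": [0,0,-0.8],"hand": 0.0}
    - {"linear": [0,0,0.006],"dr": [0,0,-0.8],"hand": 0.0}
    - {"linear": [0,0,0.006],"dr": [0,0,-0.8],"hand": 0.0}
    - {"linear": [0,0,0.006],"dr": [0,0,-0.8],"hand": 0.0}

```text
clock: 11.3
tool_pos: [0.563, -0.2503, 0.045]
orientation: [2.25, 2.176, 0.011]
wrist_force: [-2.8, 2.0, 9.1]
opening: 0.0126
```

```bash
python3 - <<'E'
from h import *
go([.562,-.2526,.045],1.59)
print(env.observe()['wrist_torque'])
E
```

```text
lin [-0.008, -0.003, -0.0] dist 0.0025 turn/0.08 [0.16, 0.04, -0.66] cur yaw 1.537 j6 -0.5 t 11.3
[ 0.6229546   0.86302393 -0.02607827]
```

>>> carry_out:
  increments:
    - {"linear": [0,0,0.006],"dr": [0,0,-0.6],"hand": 0.0}
    - {"linear": [0,0,0.006],"dr": [0,0,-0.6],"hand": 0.0}
    - {"linear": [0,0,0.006],"dr": [0,0,-0.6],"hand": 0.0}

```text
clock: 11.68
tool_pos: [0.5635, -0.2501, 0.0451]
orientation: [2.09, 2.327, 0.013]
wrist_force: [7.3, 0.5, 9.7]
opening: 0.0123
```

```bash
python3 - <<'E'
from h import *
go([.562,-.2526,.045],1.59)
print(env.observe()['wrist_torque'])
E
```

```text
lin [-0.008, -0.006, 0.0] dist 0.0029 turn/0.08 [0.2, 0.06, 1.1] cur yaw 1.678 j6 -0.64 t 11.675
[ 0.35204214 -1.33050155 -0.85531293]
```

>>> carry_out:
  increments:
    - {"linear": [0,0,-0.01],"dr": [0,0,0.2],"hand": 0.0}
    - {"linear": [0,0,-0.01],"dr": [0,0,0],"hand": 0.0}
    - {"linear": [0,0,0],"dr": [0,0,0],"hand": 0.5}
    - {"linear": [0,0,0],"dr": [0,0,0],"hand": 0.5}
    - {"linear": [0,0,-0.1],"dr": [0,0,0],"hand": 0.5}
    - {"linear": [0,0,-0.2],"dr": [0,0,0],"hand": 0.5}
    - {"linear": [0,0,-0.2],"dr": [0,0,0],"hand": 0.6}
    - {"linear": [0,0,-0.2],"dr": [0,0,0],"hand": 0.7}
    - {"linear": [0,0,0],"dr": [0,0,0],"hand": 0.7}

```text
clock: 12.8
tool_pos: [0.5599, -0.2493, 0.2638]
orientation: [2.108, 2.313, 0.014]
wrist_force: [0.0, -0.0, 0.2]
opening: 0.0597
```

```bash
python3 - <<'E'
from h import *
s,i=shot('f1');print(s['joints'].round(2))
go([.602,-.2914,.18],-.765)
cv2.imwrite('pics/f_side.png',env.grab_frame('side'))
E
```

```text
[-0.53  0.28  0.43  1.7   0.01 -0.62]
lin [-0.155, 0.127, 0.269] dist 0.1007 turn/0.08 [0.12, 0.05, -8.91] cur yaw 1.664 j6 -0.62 t 12.85
```

View pics/f1.png

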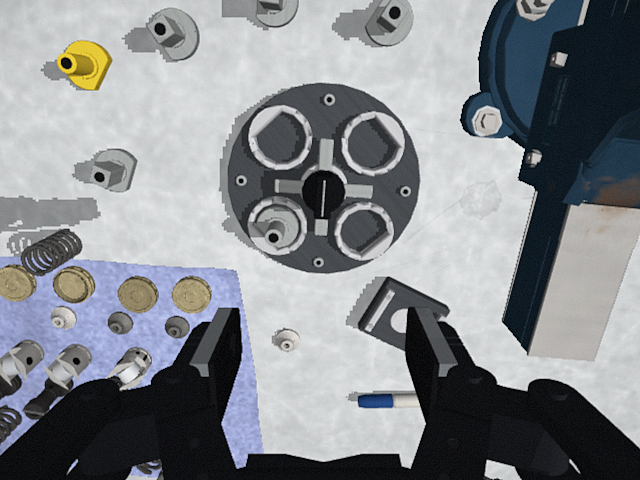

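f1: arms stand open midway between the nests, finished head is at (273,237), and p4's flat is on its right side (world +y). For the flats of p1 to p3 I'll make one composite of crops with a labelled circle at flange-top height.

```bash
python3 - <<'E'
from h import *
P={'p1':(.4159,-.2098),'p2':(.4097,-.3065),'p3':(.4441,-.3887),'p4':(.5648,-.4467)}
rows=[]
for k,(x,y) in P.items():
    r=[]
    for n in('d1','d2','f1'):
        c,i=load(n);f=5;u,v=proj(c,[[x,y,.015]])[0];u0,v0=int(u)-20,int(v)-20
        i=cv2.copyMakeBorder(i,40,40,40,40,cv2.BORDER_CONSTANT);t=cv2.resize(i[v0+40:v0+80,u0+40:u0+80],None,fx=f,fy=f,interpolation=cv2.INTER_CUBIC)
        for a in range(0,360,30):
            q=proj(c,[[x+.023*np.cos(np.radians(a)),y+.023*np.sin(np.radians(a)),.010]])[0]
            o=((q-[u0,v0])*f).astype(int);cv2.circle(t,tuple(o),2,(0,0,255),-1)
            if a%90==0: cv2.putText(t,str(a),tuple(o),0,.4,(255,0,0),1)
        r.append(t)
    rows.append(np.vstack(r))
cv2.imwrite('pics/flats.png',np.hstack(rows))
E
```

```text
(no output)
```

View pics/flats.png

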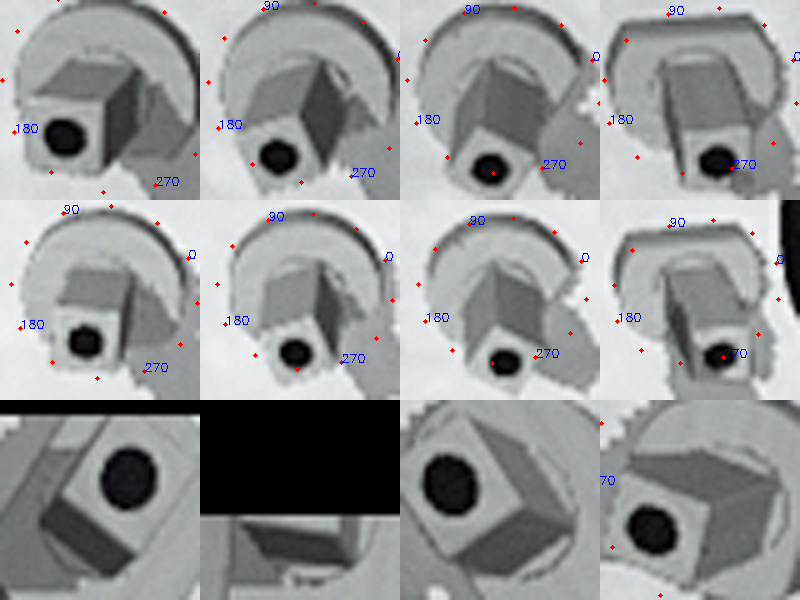

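>>> carry_out:
  increments:
    - {"linear": [-0.08,-0.12,0],"dr": [0,0,0],"hand": 1}
    - {"linear": [-0.08,-0.12,0],"dr": [0,0,0],"hand": 1}
    - {"linear": [0,0,0],"dr": [0,0,0],"hand": 1}

```text
clock: 13.28
tool_pos: [0.4877, -0.3019, 0.2483]
orientation: [-2.106, -2.318, -0.008]
wrist_force: [0.7, 0.3, -0.3]
opening: 0.0854
```

```bash
python3 - <<'E'
from h import *
s,i=shot('g1');c,i=load('g1');print(s['tool_pos'].round(3))
P={'p1':(.4159,-.2098),'p2':(.4097,-.3065),'p3':(.4441,-.3887),'p4':(.5648,-.4467)}
r=[]
for k,(x,y) in P.items():
    f=4;u,v=proj(c,[[x,y,.015]])[0];u0,v0=int(u)-33,int(v)-33;print(k,u,v)
    b=cv2.copyMakeBorder(i,60,60,60,60,cv2.BORDER_CONSTANT);t=cv2.resize(b[v0+60:v0+126,u0+60:u0+126],None,fx=f,fy=f,interpolation=cv2.INTER_CUBIC)
    for a in range(0,360,15):
        q=proj(c,[[x+.023*np.cos(np.radians(a)),y+.023*np.sin(np.radians(a)),.010]])[0]
        o=((q-[u0,v0])*f).astype(int);cv2.circle(t,tuple(o),2,(0,0,255),-1)
        if a%90==0: cv2.putText(t,str(a),tuple(o),0,.5,(255,0,0),1)
    r.append(t)
cv2.imwrite('pics/flats2.png',np.vstack([np.hstack(r[:2]),np.hstack(r[2:])]))
E
```

```text
[ 0.488 -0.302  0.248]
p1 436.8630752118613 120.87822622651854
p2 324.36988525953757 101.87778891669572
p3 224.67392093484293 134.3659185011647
p4 158.9402487272939 260.52433752713995
```

View pics/flats2.png

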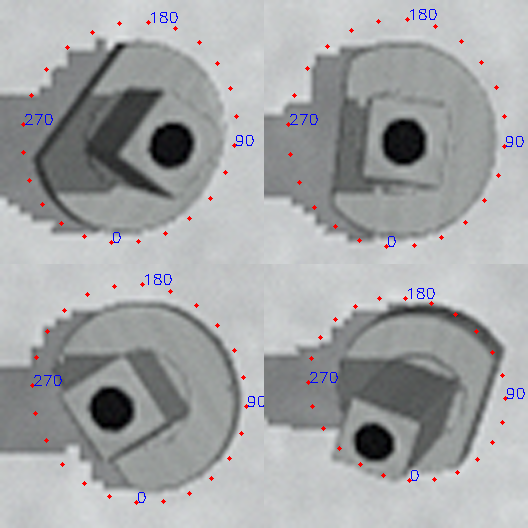

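flats2: flats face about 239° (p1), 270° (p2), 309° (p3, behind its head) and 77° (p4) in world. Next comes the finished plug; first I check the vise edge near the stage.

```bash
python3 - <<'E'
from h import *
c,i=load('f1');cc,_=load('d1')
print([plane(c,[(527,355),(505,320),(565,205)],z).round(3)[:,:2].tolist() for z in(.03,.1)])
go([.602,-.2914,.15],.806)
E
```

```text
[[[0.711, -0.028], [0.674, -0.06], [0.554, -0.033]], [[0.668, -0.071], [0.638, -0.097], [0.54, -0.075]]]
lin [-0.009, 0.38, 0.325] dist 0.1502 turn/0.08 [-0.09, -0.13, 10.77] cur yaw 1.668 j6 -0.77 t 13.325
```

>>> carry_out:
  increments:
    - {"linear": [0,0.13,0.1],"dr": [0,0,0],"hand": 0.6}
    - {"linear": [0,0.13,0.1],"dr": [0,0,0],"hand": 0.5}
    - {"linear": [0,0.12,0.1],"dr": [0,0,0],"hand": 0.5}
    - {"linear": [0,0,0],"dr": [0,0,1],"hand": 0.5}
    - {"linear": [0,0,0],"dr": [0,0,1],"hand": 0.5}
    - {"linear": [0,0,0],"dr": [0,0,1],"hand": 0.5}
    - {"linear": [0,0,0],"dr": [0,0,1],"hand": 0.5}
    - {"linear": [0,0,0],"dr": [0,0,1],"hand": 0.5}
    - {"linear": [0,0,0],"dr": [0,0,1],"hand": 0.5}
    - {"linear": [0,0,0],"dr": [0,0,1],"hand": 0.5}
    - {"linear": [0,0,0],"dr": [0,0,1],"hand": 0.5}
    - {"linear": [0,0,0],"dr": [0,0,1],"hand": 0.5}

```text
clock: 14.82
tool_pos: [0.6065, -0.2694, 0.1274]
orientation: [-2.759, -1.403, 0.019]
wrist_force: [0.2, -0.1, -0.2]
opening: 0.0424
```

```bash
python3 - <<'E'
from h import *
go([.602,-.2914,.10],.806)
E
```

```text
lin [-0.069, 0.035, 0.089] dist 0.0354 turn/0.08 [-0.59, -0.08, 1.68] cur yaw 0.941 j6 0.1 t 14.825
```

>>> carry_out:
  increments:
    - {"linear": [-0.07,0.035,0.0],"dr": [-0.4,-0.08,0.9],"hand": 0.5}
    - {"linear": [0,0,0.0],"dr": [-0.2,0,0.8],"hand": 0.5}
    - {"linear": [0,0,0],"dr": [0,0,0],"hand": 0.5}

```text
clock: 15.2
tool_pos: [0.6029, -0.288, 0.1201]
orientation: [-2.884, -1.23, 0.004]
wrist_force: [-0.3, -0.8, -0.6]
opening: 0.0426
```

```bash
python3 - <<'E'
from h import *
s,i=shot('g2');c=load('g2')[0]
q=proj(c,[[.602,-.2914,.052]])[0];h=hole(i,q,20);print(q,h,plane(c,h,.0515))
go([.602,-.2914,.027],.806)
E
```

```text
[316.98170026 260.75589852] [nan nan] [[nan nan nan]]
lin [-0.01, 0.008, 0.31] dist 0.0929 turn/0.08 [-0.09, -0.0, 0.0] cur yaw 0.806 j6 0.22 t 15.25
```

```bash
sed -i 's/6<st\[k,4\]<120/6<st[k,4]<700/' h.py; python3 - <<'E'
from h import *
c,i=load('g2')
q=proj(c,[[.602,-.2914,.052]])[0];h=hole(i,q,25);print(q,h,plane(c,h,.0515))
E
```

```text
[316.98170026 260.75589852] [318.37967914 260.15508021] [[ 0.60239613 -0.29076833  0.0515    ]]
```

>>> carry_out:
  increments:
    - {"linear": [-0.01,0.006,0.1],"dr": [0,0,0],"hand": 0.5}
    - {"linear": [0,0,0.1],"dr": [0,0,0],"hand": 0.5}
    - {"linear": [0,0,0.03],"dr": [0,0,0],"hand": 0.5}
    - {"linear": [0,0,0],"dr": [0,0,0],"hand": 0.5}

```text
clock: 15.75
tool_pos: [0.6032, -0.289, 0.048]
orientation: [-2.878, -1.239, 0.005]
wrist_force: [-1.1, 0.2, 0.7]
opening: 0.0425
```

```bash
python3 - <<'E'
from h import *
go([.602,-.291,.027],.806)
E
```

```text
lin [-0.008, 0.002, 0.07] dist 0.0211 turn/0.08 [-0.11, -0.01, 0.09] cur yaw 0.813 j6 0.21 t 15.75
```

Close on it, then lift straight up.

>>> carry_out:
  increments:
    - {"linear": [-0.008,0.004,0.035],"dr": [-0.1,0,0],"hand": 0.5}
    - {"linear": [0,0,0.034],"dr": [0,0,0],"hand": 0.5}
    - {"linear": [0,0,0],"dr": [0,0,0],"hand": 0.2}
    - {"linear": [0,0,0],"dr": [0,0,0],"hand": 0}
    - {"linear": [0,0,0],"dr": [0,0,0],"hand": 0}
    - {"linear": [0,0,0],"dr": [0,0,0],"hand": 0}
    - {"linear": [0,0,0],"dr": [0,0,0],"hand": 0}
  force: 60

```text
clock: 16.62
tool_pos: [0.6044, -0.2928, 0.0296]
orientation: [2.882, 1.241, 0.006]
wrist_force: [0.6, -0.6, -0.6]
opening: 0.0137
```

>>> carry_out:
  increments:
    - {"linear": [0,0,-0.05],"dr": [0,0,0],"hand": 0}
    - {"linear": [0,0,-0.1],"dr": [0,0,0],"hand": 0}
    - {"linear": [0,0,-0.15],"dr": [0,0,0],"hand": 0}
    - {"linear": [0,0,-0.15],"dr": [0,0,0],"hand": 0}
    - {"linear": [0,0,0],"dr": [0,0,0],"hand": 0}

```text
clock: 17.25
tool_pos: [0.6036, -0.2924, 0.1719]
orientation: [2.881, 1.241, 0.007]
wrist_force: [0.3, -0.3, -0.6]
opening: 0.0137
```

```bash
python3 - <<'E'
from h import *
go([.6928,-.1547,.12],0.3)
s,i=shot('g3');c=load('g3')[0]
t=s['tool_pos'];print(s['joints'].round(2),t)
q=proj(c,[t+[0,0,.025]])[0];print(q,hole(i,q,25))
E
```

```text
lin [0.537, -0.1, 0.173] dist 0.1721 turn/0.08 [0.07, -0.04, 6.42] cur yaw 0.813 j6 0.21 t 17.25
[-0.55  0.43  0.43  1.57  0.    0.21] [ 0.60357792 -0.29235959  0.17191328]
[322.71343396 359.07235633] [323.18924303 346.85059761]
```

>>> carry_out:
  increments:
    - {"linear": [0.135,-0.025,0.02],"dr": [0,0,0],"hand": 0}
    - {"linear": [0.135,-0.025,0.02],"dr": [0,0,0],"hand": 0}
    - {"linear": [0.135,-0.025,0.02],"dr": [0,0,0],"hand": 0}
    - {"linear": [0.1,-0.02,0.02],"dr": [0,0,0],"hand": 0}
    - {"linear": [0,0,0],"dr": [0,0,1],"hand": 0}
    - {"linear": [0,0,0],"dr": [0,0,1],"hand": 0}
    - {"linear": [0,0,0],"dr": [0,0,1],"hand": 0}
    - {"linear": [0,0,0],"dr": [0,0,1],"hand": 0}
    - {"linear": [0,0,0],"dr": [0,0,1],"hand": 0}
    - {"linear": [0,0,0],"dr": [0,0,1],"hand": 0}

```text
clock: 18.55
tool_pos: [0.678, -0.1541, 0.1209]
orientation: [-3.086, -0.494, 0.046]
wrist_force: [0.2, -0.8, -0.7]
opening: 0.0138
```

```bash
python3 - <<'E'
from h import *
print(env.observe()['joints'].round(2))
go([.6936,-.1574,.08],0.3)
E
```

```text
[-0.32  0.55  0.49  1.55  0.    0.93]
lin [0.05, 0.029, 0.134] dist 0.0439 turn/0.08 [-0.25, 0.34, 0.22] cur yaw 0.318 j6 0.93 t 18.55
```

>>> carry_out:
  increments:
    - {"linear": [0.04,0.02,0.05],"dr": [-0.25,0.34,0.1],"hand": 0}
    - {"linear": [0.01,0.01,0.04],"dr": [0,0,0],"hand": 0}
    - {"linear": [0,0,0],"dr": [0,0,0],"hand": 0}

```text
clock: 18.92
tool_pos: [0.6914, -0.1569, 0.0865]
orientation: [-3.1, -0.483, 0.014]
wrist_force: [-1.2, 0.6, -0.5]
opening: 0.0133
```

```bash
python3 - <<'E'
from h import *
go([.6936,-.1574,.033],0.3)
s,i=shot('g4');c=load('g4')[0];t=s['tool_pos']
q=proj(c,[t+[0,0,.0224]])[0];h=hole(i,q,30);print(t,q,h,plane(c,h,t[2]+.0224))
E
```

```text
lin [0.008, 0.005, 0.178] dist 0.0535 turn/0.08 [-0.07, 0.1, 0.11] cur yaw 0.309 j6 0.94 t 18.925
[ 0.69139068 -0.15689616  0.08646242] [320.52611851 354.17978558] [323.01796407 346.79241517] [[ 0.69132929 -0.15405547  0.10886242]]
```

>>> carry_out:
  increments:
    - {"linear": [0.005,0.004,0.06],"dr": [-0.07,0.1,0],"hand": 0}
    - {"linear": [0,0,0.06],"dr": [0,0,0],"hand": 0}
    - {"linear": [0,0,0.03],"dr": [0,0,0],"hand": 0}
    - {"linear": [0,0,0],"dr": [0,0,0],"hand": 0}

```text
clock: 19.48
tool_pos: [0.6936, -0.1579, 0.0419]
orientation: [3.104, 0.483, 0.002]
wrist_force: [-0.1, 0.2, -1.3]
opening: 0.0138
```

```bash
python3 - <<'E'
from h import *
s=env.observe();go([.6932,-.1574,.0316],0.3);print(s['tool_pos'])
E
```

```text
lin [-0.001, -0.002, 0.034] dist 0.0103 turn/0.08 [0.01, -0.02, 0.11] cur yaw 0.309 j6 0.94 t 19.475
[ 0.69361239 -0.15794263  0.04187242]
```

>>> carry_out:
  increments:
    - {"linear": [-0.002,-0.002,0.02],"dr": [0,0,0],"hand": 0}
    - {"linear": [0,0,0.012],"dr": [0,0,0],"hand": 0}
    - {"linear": [0,0,0.004],"dr": [0,0,0],"hand": 0}

```text
clock: 19.85
tool_pos: [0.694, -0.1579, 0.0323]
orientation: [3.102, 0.483, 0.007]
wrist_force: [-0.1, -0.9, -0.5]
opening: 0.0138
```

>>> carry_out:
  increments:
    - {"linear": [0,0,0.004],"dr": [0,0,0],"hand": 0}
    - {"linear": [0,0,0.004],"dr": [0,0,0],"hand": 0}

```text
clock: 20.1
tool_pos: [0.6942, -0.1579, 0.0315]
orientation: [3.102, 0.483, 0.008]
wrist_force: [-3.0, 0.7, 4.6]
opening: 0.0137
```

Touching. Release to about 43 mm and rise.

>>> carry_out:
  increments:
    - {"linear": [0,0,0],"dr": [0,0,0],"hand": 0.4}
    - {"linear": [0,0,0],"dr": [0,0,0],"hand": 0.4}
    - {"linear": [0,0,0],"dr": [0,0,0],"hand": 0.4}
    - {"linear": [0,0,-0.05],"dr": [0,0,0],"hand": 0.4}
    - {"linear": [0,0,-0.15],"dr": [0,0,0],"hand": 0.4}
    - {"linear": [0,0,-0.2],"dr": [0,0,0],"hand": 0.5}
    - {"linear": [0,0,-0.2],"dr": [0,0,0],"hand": 0.5}
    - {"linear": [0,0,0],"dr": [0,0,0],"hand": 0.5}

```text
clock: 21.1
tool_pos: [0.6934, -0.1577, 0.2209]
orientation: [3.1, 0.483, 0.014]
wrist_force: [0.6, -0.2, -0.2]
opening: 0.0433
```

```bash
python3 - <<'E'
from h import *
s,i=shot('k1');c=load('k1')[0];print(s['tool_pos'].round(3))
q=proj(c,[[.6928,-.1547,.054]])[0];h=hole(i,q,30);print('fin',plane(c,h,.054).round(4))
# p4 flat 77deg
go([.5648,-.4467,.15],np.radians(77))
go([.5648,-.4467,.15],np.radians(-13))
E
```

```text
[ 0.693 -0.158  0.221]
fin [[ 0.6939 -0.155   0.054 ]]
lin [-0.699, 0.789, 0.224] dist 0.3233 turn/0.08 [0.06, -0.03, -12.94] cur yaw 0.309 j6 0.94 t 21.15
lin [-0.699, 0.789, 0.224] dist 0.3233 turn/0.08 [0.02, -0.06, 6.7] cur yaw 0.309 j6 0.94 t 21.15
```

>>> carry_out:
  increments:
    - {"linear": [-0.1,0.113,0.02],"dr": [0,0,0],"hand": 0.5}
    - {"linear": [-0.1,0.113,0.02],"dr": [0,0,0],"hand": 0.5}
    - {"linear": [-0.1,0.113,0.02],"dr": [0,0,0],"hand": 0.5}
    - {"linear": [-0.1,0.113,0.02],"dr": [0,0,0],"hand": 0.5}
    - {"linear": [-0.1,0.113,0.02],"dr": [0,0,0],"hand": 0.5}
    - {"linear": [-0.1,0.113,0.02],"dr": [0,0,0],"hand": 0.5}
    - {"linear": [-0.1,0.113,0.02],"dr": [0,0,0],"hand": 0.5}
    - {"linear": [0,0,0],"dr": [0,0,1],"hand": 0.5}
    - {"linear": [0,0,0],"dr": [0,0,1],"hand": 0.5}
    - {"linear": [0,0,0],"dr": [0,0,1],"hand": 0.5}
    - {"linear": [0,0,0],"dr": [0,0,1],"hand": 0.5}
    - {"linear": [0,0,0],"dr": [0,0,1],"hand": 0.5}

```text
clock: 22.65
tool_pos: [0.5538, -0.4512, 0.1544]
orientation: [-3.12, 0.162, 0.027]
wrist_force: [-0.4, 0.2, -0.2]
opening: 0.0429
```

```bash
cat >> h.py <<'E'
def look(name,xy,zt,zg,yaw):
    "close look: hole of head near xy at top height zt; head side angle; shift to it"
    s,i=shot(name);c=load(name)[0];print('tcp',s['tool_pos'].round(4))
    q=proj(c,[[*xy,zt]])[0];h=hole(i,q,45)
    p=plane(c,h,zt)[0];print('pred',q.round(0),'hole',h.round(1),'xy',p.round(4))
    # bright top square round the hole
    g=cv2.cvtColor(i,cv2.COLOR_BGR2GRAY);u,v=h.astype(int);w=45
    sub=g[v-w:v+w,u-w:u+w];e=cv2.Canny(sub,40,120)
    L=cv2.HoughLinesP(e,1,np.pi/180,14,minLineLength=14,maxLineGap=3)
    if L is not None:
        an=[]
        for l in L.reshape(-1,4):
            if abs(np.cross(l[2:]-l[:2],[w,w]-l[:2])/np.hypot(*(l[2:]-l[:2])))<32:
                P=plane(c,[l[:2]+[u-w,v-w],l[2:]+[u-w,v-w]],zt);an.append(round(float(np.degrees(yawof(*P))))%90)
        print('edge angles mod 90',sorted(an))
    go([p[0],p[1],zg],yaw)
E
python3 -W ignore - <<'E'
from h import *
look('k2',(.5648,-.4467),.04,.016,np.radians(-13))
E
```

```text
tcp [ 0.5538 -0.4512  0.1544]
pred [342. 226.] hole [342.3 221.8] xy [ 0.5653 -0.4439  0.04  ]
edge angles mod 90 [10, 71, 72, 72, 74, 74, 75, 77]
lin [0.045, -0.02, 0.46] dist 0.1387 turn/0.08 [-0.2, 0.25, 1.52] cur yaw -0.105 j6 0.9 t 22.7
```

>>> carry_out:
  increments:
    - {"linear": [0.045,-0.02,0.1],"dr": [-0.2,0.25,0.9],"hand": 0.5}
    - {"linear": [0,0,0.1],"dr": [0,0,0.9],"hand": 0.5}
    - {"linear": [0,0,0.08],"dr": [0,0,0.2],"hand": 0.5}
    - {"linear": [0,0,0],"dr": [0,0,0],"hand": 0.5}

```text
clock: 23.2
tool_pos: [0.5655, -0.444, 0.0635]
orientation: [-3.11, 0.417, 0.007]
wrist_force: [1.1, 0.7, -0.4]
opening: 0.0423
```

```bash
python3 -W ignore - <<'E'
from h import *
look('k3',(.5653,-.4439),.04,.016,np.radians(-16))
E
```

```text
tcp [ 0.5655 -0.444   0.0635]
pred [321. 295.] hole [320.6 294.6] xy [ 0.5653 -0.4438  0.04  ]
edge angles mod 90 [5, 70, 71, 75, 80]
lin [-0.003, -0.002, 0.164] dist 0.0493 turn/0.08 [-0.02, 0.03, 0.16] cur yaw -0.267 j6 1.08 t 23.25
```

>>> carry_out:
  increments:
    - {"linear": [0,0,0.08],"dr": [0,0,0.1],"hand": 0.5}
    - {"linear": [0,0,0.06],"dr": [0,0,0],"hand": 0.5}
    - {"linear": [0,0,0.02],"dr": [0,0,0],"hand": 0.5}
    - {"linear": [0,0,0],"dr": [0,0,0],"hand": 0.2}
    - {"linear": [0,0,0],"dr": [0,0,0],"hand": 0}
    - {"linear": [0,0,0],"dr": [0,0,0],"hand": 0}
    - {"linear": [0,0,0],"dr": [0,0,0],"hand": 0}
    - {"linear": [0,0,0],"dr": [0,0,0],"hand": 0}

```text
clock: 24.25
tool_pos: [0.5696, -0.4481, 0.0239]
orientation: [3.108, -0.426, 0.012]
wrist_force: [0.9, -0.7, -1.1]
opening: 0.0145
```

>>> carry_out:
  increments:
    - {"linear": [0,0,-0.1],"dr": [0,0,0],"hand": 0}
    - {"linear": [0,0,-0.15],"dr": [0,0,0],"hand": 0}
    - {"linear": [0,0,-0.15],"dr": [0,0,0],"hand": 0}
    - {"linear": [0,0,0],"dr": [0,0,0],"hand": 0}

```text
clock: 24.75
tool_pos: [0.5682, -0.4466, 0.1454]
orientation: [3.109, -0.426, 0.008]
wrist_force: [0.5, -0.3, -0.8]
opening: 0.0145
```

```bash
cat >> h.py <<'E'
C=np.array([.560,-.2515]);NA=[.81,.81+np.pi/2,.81+np.pi,.81-np.pi/2]  # nests: 46,136,226,316 deg
def held(name,k,rel,ug,zz):
    "held plug: axis offset from hole; go to nest k. rel = flat angle - jaw yaw; ug = tcp above underside"
    s,i=shot(name);c=load(name)[0];t=s['tool_pos'];zt=t[2]-ug+.04
    q=proj(c,[[t[0],t[1],zt]])[0];h=hole(i,q,40);p=plane(c,h,zt)[0];o=p[:2]-t[:2]
    x=R.from_rotvec(s['orientation']).as_matrix()[:,0];cur=np.arctan2(x[1],x[0])
    yaw=NA[k]-rel;yaw=cur+((yaw-cur+np.pi)%(2*np.pi)-np.pi)
    d=yaw-cur;o2=R.from_euler('z',d).as_matrix()[:2,:2]@o
    N=C+.058*np.array([np.cos(NA[k]),np.sin(NA[k])])
    print('hole',h.round(1),'axis off tool x,y mm',round(1e3*(o@[np.cos(cur),np.sin(cur)]),1),round(1e3*(o@[np.sin(cur),-np.cos(cur)]),1),'axis',p.round(4),'nest',N.round(4),'world turn',round(d,3))
    print(s['joints'].round(2));go([*(N-o2),zz],yaw)
E
python3 - <<'E'
from h import *
print(env.observe()['opening'])
held('k4',0,np.pi/2,.018,.1)
E
```

```text
0.014462936596870313
hole [323.2 342.3] axis off tool x,y mm 0.9 -4.8 axis [ 0.5703 -0.4423  0.1674] nest [ 0.6    -0.2095] world turn -0.488
[-0.76  0.58  0.59  1.57  0.    1.08]
lin [-0.117, -0.775, 0.141] dist 0.2389 turn/0.08 [-0.0, -0.02, 6.1] cur yaw -0.273 j6 1.08 t 24.8
```

```bash
python3 - <<'E'
from h import *
held('k5',0,np.pi/2,.024,.1)
E
```

```text
hole [323.2 342.3] axis off tool x,y mm 1.0 -1.0 axis [ 0.5684 -0.445   0.1583] nest [ 0.6    -0.2095] world turn -0.488
[-0.76  0.58  0.58  1.57  0.    1.08]
lin [-0.107, -0.784, 0.134] dist 0.2408 turn/0.08 [-0.02, 0.04, 6.1] cur yaw -0.273 j6 1.08 t 24.85
```

>>> carry_out:
  increments:
    - {"linear": [-0.018,-0.13,0],"dr": [0,0,0],"hand": 0}
    - {"linear": [-0.018,-0.13,0],"dr": [0,0,0],"hand": 0}
    - {"linear": [-0.018,-0.13,0],"dr": [0,0,0],"hand": 0}
    - {"linear": [-0.018,-0.13,0],"dr": [0,0,0],"hand": 0}
    - {"linear": [-0.018,-0.13,0],"dr": [0,0,0],"hand": 0}
    - {"linear": [-0.018,-0.13,0],"dr": [0,0,0],"hand": 0}
    - {"linear": [0,0,0],"dr": [0,0,1],"hand": 0}
    - {"linear": [0,0,0],"dr": [0,0,1],"hand": 0}
    - {"linear": [0,0,0],"dr": [0,0,1],"hand": 0}
    - {"linear": [0,0,0],"dr": [0,0,1],"hand": 0}
    - {"linear": [0,0,0],"dr": [0,0,1],"hand": 0}
    - {"linear": [0,0,0],"dr": [0,0,1],"hand": 0}

```text
clock: 26.35
tool_pos: [0.5817, -0.1935, 0.1037]
orientation: [-2.903, 1.173, 0.093]
wrist_force: [-0.9, 0.6, -0.8]
opening: 0.0142
```

```bash
python3 - <<'E'
from h import *
held('k6',0,np.pi/2,.024,.06)
E
```

```text
hole [323.2 342.4] axis off tool x,y mm 2.0 -1.8 axis [ 0.5843 -0.1937  0.1197] nest [ 0.6    -0.2095] world turn 0.008
[-0.43  0.35  0.19  1.47  0.01  1.91]
lin [0.084, -0.001, 0.139] dist 0.0487 turn/0.08 [0.18, 0.75, -0.11] cur yaw -0.77 j6 1.91 t 26.4
```

>>> carry_out:
  increments:
    - {"linear": [0.06,0,0.02],"dr": [0.18,0.75,-0.1],"hand": 0}
    - {"linear": [0.015,0,0.02],"dr": [0,0,0],"hand": 0}
    - {"linear": [0,0,0],"dr": [0,0,0],"hand": 0}

```text
clock: 26.78
tool_pos: [0.5939, -0.2073, 0.0837]
orientation: [-2.917, 1.164, 0.015]
wrist_force: [-0.2, 0.7, -1.0]
opening: 0.0144
```

```bash
python3 - <<'E'
from h import *
held('k7',0,np.pi/2,.024,.048)
i=cv2.imread('pics/k7.png');cv2.imwrite('pics/k7c.png',i[100:420,140:520])
E
```

```text
hole [323.1 342.4] axis off tool x,y mm 1.2 -1.5 axis [ 0.5958 -0.207   0.0997] nest [ 0.6    -0.2095] world turn -0.002
[-0.44  0.34  0.15  1.38  0.    1.89]
lin [0.017, -0.004, 0.12] dist 0.0363 turn/0.08 [0.03, 0.11, 0.02] cur yaw -0.759 j6 1.89 t 26.825
```

View pics/k7c.png

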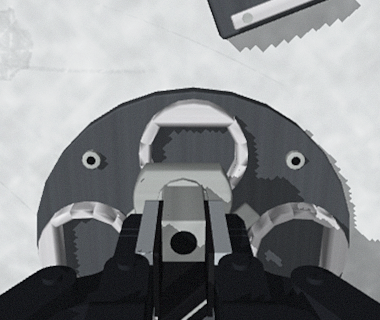

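k7c: the plug's flat faces outward like the nest's flat wall at the top; it needs about 5 mm of shift. Next I correct and go down.

>>> carry_out:
  increments:
    - {"linear": [0.016,-0.004,0.04],"dr": [0,0.1,0],"hand": 0}
    - {"linear": [0,0,0.04],"dr": [0,0,0],"hand": 0}
    - {"linear": [0,0,0.02],"dr": [0,0,0],"hand": 0}
    - {"linear": [0,0,0],"dr": [0,0,0],"hand": 0}

```text
clock: 27.32
tool_pos: [0.5981, -0.2093, 0.0512]
orientation: [2.916, -1.162, -0.005]
wrist_force: [0.5, -0.3, -1.2]
opening: 0.0142
```

```bash
python3 - <<'E'
from h import *
held('k8',0,np.pi/2,.024,.036)
E
```

```text
hole [323.2 342.4] axis off tool x,y mm 1.1 -1.6 axis [ 0.6    -0.2089  0.0672] nest [ 0.6    -0.2095] world turn -0.002
[-0.44  0.36  0.11  1.32 -0.    1.89]
lin [0.001, 0.001, 0.052] dist 0.0156 turn/0.08 [0.04, 0.02, 0.03] cur yaw -0.758 j6 1.89 t 27.375
```

>>> carry_out:
  increments:
    - {"linear": [0.001,0.001,0.02],"dr": [0,0,0],"hand": 0}
    - {"linear": [0,0,0.015],"dr": [0,0,0],"hand": 0}
    - {"linear": [0,0,0.01],"dr": [0,0,0],"hand": 0}
    - {"linear": [0,0,0.005],"dr": [0,0,0],"hand": 0}

```text
clock: 27.88
tool_pos: [0.5991, -0.2103, 0.0369]
orientation: [2.916, -1.162, -0.0]
wrist_force: [0.5, 0.3, -1.3]
opening: 0.0143
```

>>> carry_out:
  increments:
    - {"linear": [0,0,0.005],"dr": [0,0,0],"hand": 0}
    - {"linear": [0,0,0.005],"dr": [0,0,0],"hand": 0}
    - {"linear": [0,0,0.004],"dr": [0,0,0],"hand": 0}

```text
clock: 28.25
tool_pos: [0.5993, -0.2103, 0.0342]
orientation: [2.916, -1.162, 0.001]
wrist_force: [-2.3, 1.7, 6.3]
opening: 0.0145
```

>>> carry_out:
  increments:
    - {"linear": [0,0,0],"dr": [0,0,0],"hand": 0.35}
    - {"linear": [0,0,0],"dr": [0,0,0],"hand": 0.35}
    - {"linear": [0,0,0],"dr": [0,0,0],"hand": 0.35}
    - {"linear": [0,0,-0.05],"dr": [0,0,0],"hand": 0.35}
    - {"linear": [0,0,-0.15],"dr": [0,0,0],"hand": 0.4}
    - {"linear": [0,0,-0.15],"dr": [0,0,0],"hand": 0.5}
    - {"linear": [0,0,0],"dr": [0,0,0],"hand": 0.5}

```text
clock: 29.12
tool_pos: [0.5999, -0.2104, 0.1446]
orientation: [2.916, -1.162, 0.005]
wrist_force: [0.7, 0.1, -0.1]
opening: 0.0421
```

```bash
python3 -W ignore - <<'E'
from h import *
look('m1',(.6,-.2095),.052,.1,-.76)
for a in (309,219): go([.4441,-.3887,.13],np.radians(a))
E
```

```text
tcp [ 0.5999 -0.2104  0.1446]
pred [320. 243.] hole [321.  239.4] xy [ 0.6018 -0.2085  0.052 ]
edge angles mod 90 [8, 10, 14, 21, 30, 34, 44, 47, 47, 47, 47, 49, 50, 56, 65, 82, 89]
lin [0.004, -0.01, 0.14] dist 0.0422 turn/0.08 [0.03, -0.0, 0.02] cur yaw -0.758 j6 1.89 t 29.175
lin [0.036, 0.787, 0.042] dist 0.2368 turn/0.08 [0.03, -0.0, 1.65] cur yaw -0.758 j6 1.89 t 29.175
lin [0.036, 0.787, 0.042] dist 0.2368 turn/0.08 [0.02, 0.02, -17.99] cur yaw -0.758 j6 1.89 t 29.175
```

>>> carry_out:
  increments:
    - {"linear": [0.006,0.131,0],"dr": [0,0,0],"hand": 0.5}
    - {"linear": [0.006,0.131,0],"dr": [0,0,0],"hand": 0.5}
    - {"linear": [0.006,0.131,0],"dr": [0,0,0],"hand": 0.5}
    - {"linear": [0.006,0.131,0],"dr": [0,0,0],"hand": 0.5}
    - {"linear": [0.006,0.131,0],"dr": [0,0,0],"hand": 0.5}
    - {"linear": [0.006,0.131,0],"dr": [0,0,0],"hand": 0.5}
    - {"linear": [0,0,0],"dr": [0,0,0.8],"hand": 0.5}
    - {"linear": [0,0,0],"dr": [0,0,0.8],"hand": 0.5}
    - {"linear": [0,0,0],"dr": [0,0,0],"hand": 0.5}

```text
clock: 30.3
tool_pos: [0.4343, -0.3893, 0.1304]
orientation: [-2.832, 1.349, 0.031]
wrist_force: [0.2, -0.9, 0.4]
opening: 0.0425
```

```bash
python3 -W ignore - <<'E'
from h import *
look('m2',(.4441,-.3887),.04,.06,np.radians(309))
E
```

```text
tcp [ 0.4343 -0.3893  0.1304]
pred [335. 231.] hole [334.6 230.5] xy [ 0.4445 -0.3884  0.04  ]
edge angles mod 90 [10, 32, 35, 35, 37, 37, 50]
lin [0.024, -0.029, 0.234] dist 0.071 turn/0.08 [0.06, 0.25, 0.02] cur yaw -0.889 j6 1.62 t 30.35
```

>>> carry_out:
  increments:
    - {"linear": [0.024,-0.029,0.1],"dr": [0.06,0.25,0.7],"hand": 0.5}
    - {"linear": [0,0,0.1],"dr": [0,0,0],"hand": 0.5}
    - {"linear": [0,0,0.03],"dr": [0,0,0],"hand": 0.5}
    - {"linear": [0,0,0],"dr": [0,0,0],"hand": 0.5}

```text
clock: 30.85
tool_pos: [0.4458, -0.3879, 0.059]
orientation: [2.799, -1.425, 0.0]
wrist_force: [-0.1, 0.1, 0.8]
opening: 0.0427
```

```bash
python3 -W ignore - <<'E'
from h import *
look('m3',(.4445,-.3884),.04,.016,np.radians(306))
E
```

```text
tcp [ 0.4458 -0.3879  0.059 ]
pred [320. 304.] hole [319.9 303.7] xy [ 0.4445 -0.3885  0.04  ]
edge angles mod 90 [33, 34, 34, 35, 35, 36, 37, 38, 39, 43, 56, 77]
lin [-0.002, 0.005, 0.145] dist 0.0435 turn/0.08 [0.0, -0.01, 0.01] cur yaw -0.942 j6 1.68 t 30.9
```

Going down, holding, then a check before closing.

>>> carry_out:
  increments:
    - {"linear": [-0.002,0.005,0.08],"dr": [0,0,0],"hand": 0.5}
    - {"linear": [0,0,0.06],"dr": [0,0,0],"hand": 0.5}
    - {"linear": [0,0,0],"dr": [0,0,0],"hand": 0.5}

```text
clock: 31.28
tool_pos: [0.4469, -0.3912, 0.021]
orientation: [2.797, -1.423, 0.013]
wrist_force: [0.5, -0.7, 0.1]
opening: 0.0426
```

>>> carry_out:
  increments:
    - {"linear": [0,0,0],"dr": [0,0,0],"hand": 0.2}
    - {"linear": [0,0,0],"dr": [0,0,0],"hand": 0}
    - {"linear": [0,0,0],"dr": [0,0,0],"hand": 0}
    - {"linear": [0,0,0],"dr": [0,0,0],"hand": 0}
    - {"linear": [0,0,0],"dr": [0,0,0],"hand": 0}

```text
clock: 31.9
tool_pos: [0.4484, -0.3927, 0.0239]
orientation: [2.796, -1.422, 0.019]
wrist_force: [-0.3, 0.3, -0.9]
opening: 0.0145
```

>>> carry_out:
  increments:
    - {"linear": [0,0,-0.1],"dr": [0,0,0],"hand": 0}
    - {"linear": [0,0,-0.15],"dr": [0,0,0],"hand": 0}
    - {"linear": [0,0,-0.15],"dr": [0,0,0],"hand": 0}
    - {"linear": [0,0,0],"dr": [0,0,0],"hand": 0}

```text
clock: 32.4
tool_pos: [0.4463, -0.3904, 0.1446]
orientation: [2.797, -1.423, 0.013]
wrist_force: [0.1, 0.2, -1.0]
opening: 0.0143
```

```bash
python3 - <<'E'
from h import *
held('m4',3,0,.0235,.14)
E
```

```text
hole [323.2 349.8] axis off tool x,y mm 0.9 0.9 axis [ 0.4461 -0.3916  0.1611] nest [ 0.602  -0.2915] world turn 0.18
[-0.83  0.21  0.11  1.46 -0.    1.68]
lin [0.041, -0.617, 0.006] dist 0.1854 turn/0.08 [0.0, -0.05, -2.25] cur yaw -0.941 j6 1.68 t 32.45
```

>>> carry_out:
  increments:
    - {"linear": [0.008,-0.124,0],"dr": [0,0,0],"hand": 0}
    - {"linear": [0.008,-0.124,0],"dr": [0,0,0],"hand": 0}
    - {"linear": [0.008,-0.124,0],"dr": [0,0,0],"hand": 0}
    - {"linear": [0.008,-0.124,0],"dr": [0,0,0],"hand": 0}
    - {"linear": [0.008,-0.12,0.05],"dr": [0,0,0],"hand": 0}
    - {"linear": [0,0,0.05],"dr": [0,0,-1],"hand": 0}
    - {"linear": [0,0,0.05],"dr": [0,0,-1],"hand": 0}
    - {"linear": [0,0,0],"dr": [0,0,-0.25],"hand": 0}

```text
clock: 33.45
tool_pos: [0.5972, -0.2809, 0.0723]
orientation: [-2.915, 1.159, 0.044]
wrist_force: [-0.1, 0.3, -1.4]
opening: 0.0143
```

```bash
python3 - <<'E'
from h import *
held('m5',3,0,.0235,.06)
E
```

```text
hole [323.1 349.7] axis off tool x,y mm 1.5 0.9 axis [ 0.5977 -0.2826  0.0888] nest [ 0.602  -0.2915] world turn -0.004
[-0.54  0.45  0.26  1.41 -0.    1.79]
lin [0.03, 0.011, 0.043] dist 0.0163 turn/0.08 [0.07, 0.33, 0.05] cur yaw -0.757 j6 1.79 t 33.5
```

>>> carry_out:
  increments:
    - {"linear": [0.03,0.011,0],"dr": [0.07,0.33,0],"hand": 0}
    - {"linear": [0.002,0,0.04],"dr": [0,0,0],"hand": 0}
    - {"linear": [0,0,0.02],"dr": [0,0,0],"hand": 0}
    - {"linear": [0,0,0],"dr": [0,0,0],"hand": 0}

```text
clock: 34.0
tool_pos: [0.6026, -0.2922, 0.055]
orientation: [2.916, -1.165, 0.006]
wrist_force: [-0.9, 0.3, -0.2]
opening: 0.0144
```

```bash
python3 - <<'E'
from h import *
held('m6',3,0,.0235,.0355)
E
```

```text
hole [323.  349.7] axis off tool x,y mm 0.9 1.0 axis [ 0.6026 -0.2935  0.0715] nest [ 0.602  -0.2915] world turn -0.0
[-0.55  0.45  0.22  1.34 -0.    1.78]
lin [-0.007, -0.003, 0.066] dist 0.0199 turn/0.08 [-0.0, -0.05, 0.01] cur yaw -0.76 j6 1.78 t 34.05
```

>>> carry_out:
  increments:
    - {"linear": [-0.009,-0.003,0.02],"dr": [0,0,0],"hand": 0}
    - {"linear": [-0.002,0,0.015],"dr": [0,0,0],"hand": 0}
    - {"linear": [0,0,0.015],"dr": [0,0,0],"hand": 0}
    - {"linear": [0,0,0.01],"dr": [0,0,0],"hand": 0}

```text
clock: 34.55
tool_pos: [0.6016, -0.2892, 0.0371]
orientation: [2.916, -1.165, 0.009]
wrist_force: [0.4, -0.5, -1.0]
opening: 0.0142
```

>>> carry_out:
  increments:
    - {"linear": [0.001,0.001,0.005],"dr": [0,0,0],"hand": 0}
    - {"linear": [0,0,0.005],"dr": [0,0,0],"hand": 0}
    - {"linear": [0,0,0.004],"dr": [0,0,0],"hand": 0}

```text
clock: 34.92
tool_pos: [0.6015, -0.2897, 0.0347]
orientation: [2.916, -1.165, 0.01]
wrist_force: [-3.5, 1.2, 4.8]
opening: 0.0144
```

>>> carry_out:
  increments:
    - {"linear": [0,0,0],"dr": [0,0,0],"hand": 0.35}
    - {"linear": [0,0,0],"dr": [0,0,0],"hand": 0.35}
    - {"linear": [0,0,0],"dr": [0,0,0],"hand": 0.35}
    - {"linear": [0,0,-0.05],"dr": [0,0,0],"hand": 0.35}
    - {"linear": [0,0,-0.15],"dr": [0,0,0],"hand": 0.4}
    - {"linear": [0,0,-0.15],"dr": [0,0,0],"hand": 0.5}
    - {"linear": [0,0,0],"dr": [0,0,0],"hand": 0.5}

```text
clock: 35.8
tool_pos: [0.6017, -0.2898, 0.1447]
orientation: [2.915, -1.165, 0.015]
wrist_force: [0.4, -0.0, 0.7]
opening: 0.0426
```

```bash
python3 -W ignore - <<'E'
from h import *
look('n1',(.602,-.2915),.052,.1,-.76)
go([.4159,-.2098,.13],np.radians(-31))
E
```

```text
tcp [ 0.6017 -0.2898  0.1447]
pred [322. 246.] hole [321.6 245. ] xy [ 0.602  -0.2909  0.052 ]
edge angles mod 90 [6, 12, 21, 36, 44, 46, 46, 47, 47, 49, 50, 63, 65, 71, 89]
lin [0.006, 0.001, 0.14] dist 0.0422 turn/0.08 [-0.01, -0.07, -0.0] cur yaw -0.76 j6 1.78 t 35.85
lin [-0.629, 0.233, 0.037] dist 0.2015 turn/0.08 [0.0, -0.07, -2.74] cur yaw -0.76 j6 1.78 t 35.85
```

>>> carry_out:
  increments:
    - {"linear": [-0.125,0.046,0],"dr": [0,0,0],"hand": 0.5}
    - {"linear": [-0.125,0.046,0],"dr": [0,0,0],"hand": 0.5}
    - {"linear": [-0.125,0.046,0],"dr": [0,0,0],"hand": 0.5}
    - {"linear": [-0.125,0.046,0],"dr": [0,0,0],"hand": 0.5}
    - {"linear": [-0.125,0.046,0],"dr": [0,0,0],"hand": 0.5}
    - {"linear": [0,0,0],"dr": [0,0,-0.9],"hand": 0.5}
    - {"linear": [0,0,0],"dr": [0,0,-0.9],"hand": 0.5}
    - {"linear": [0,0,0],"dr": [0,0,-0.9],"hand": 0.5}
    - {"linear": [0,0,0],"dr": [0,0,0],"hand": 0.5}

```text
clock: 36.98
tool_pos: [0.4037, -0.2022, 0.1271]
orientation: [-3.023, 0.834, 0.028]
wrist_force: [0.3, -0.1, -1.1]
opening: 0.0427
```

```bash
python3 -W ignore - <<'E'
from h import *
look('n2',(.4159,-.2098),.04,.06,np.radians(-31))
E
```

```text
tcp [ 0.4037 -0.2022  0.1271]
pred [350. 247.] hole [350.2 246.2] xy [ 0.4165 -0.2094  0.04  ]
edge angles mod 90 [32, 35, 56, 56, 60, 61, 62]
lin [0.053, -0.001, 0.223] dist 0.0687 turn/0.08 [-0.01, 0.24, 0.03] cur yaw -0.539 j6 1.5 t 37.025
```

>>> carry_out:
  increments:
    - {"linear": [0.05,0,0.1],"dr": [0,0.24,0],"hand": 0.5}
    - {"linear": [0,0,0.1],"dr": [0,0,0],"hand": 0.5}
    - {"linear": [0,0,0.02],"dr": [0,0,0],"hand": 0.5}
    - {"linear": [0,0,0],"dr": [0,0,0],"hand": 0.5}

```text
clock: 37.52
tool_pos: [0.4165, -0.2098, 0.0591]
orientation: [-3.026, 0.842, -0.001]
wrist_force: [-0.6, 0.5, -0.6]
opening: 0.0426
```

```bash
python3 -W ignore - <<'E'
from h import *
look('n3',(.4165,-.2094),.04,.016,np.radians(-31))
E
```

```text
tcp [ 0.4165 -0.2098  0.0591]
pred [320. 299.] hole [320.4 298.9] xy [ 0.4166 -0.2094  0.04  ]
edge angles mod 90 [53, 56, 59, 59, 59, 59, 60, 64]
lin [-0.001, -0.001, 0.144] dist 0.0433 turn/0.08 [-0.01, -0.01, -0.02] cur yaw -0.542 j6 1.5 t 37.575
```

>>> carry_out:
  increments:
    - {"linear": [0,0,0.08],"dr": [0,0,0],"hand": 0.5}
    - {"linear": [0,0,0.06],"dr": [0,0,0],"hand": 0.5}
    - {"linear": [0,0,0],"dr": [0,0,0],"hand": 0.2}
    - {"linear": [0,0,0],"dr": [0,0,0],"hand": 0}
    - {"linear": [0,0,0],"dr": [0,0,0],"hand": 0}
    - {"linear": [0,0,0],"dr": [0,0,0],"hand": 0}
    - {"linear": [0,0,0],"dr": [0,0,0],"hand": 0}

```text
clock: 38.45
tool_pos: [0.422, -0.2136, 0.025]
orientation: [3.022, -0.842, 0.022]
wrist_force: [-0.2, -0.8, -1.1]
opening: 0.0146
```

>>> carry_out:
  increments:
    - {"linear": [0,0,-0.1],"dr": [0,0,0],"hand": 0}
    - {"linear": [0,0,-0.15],"dr": [0,0,0],"hand": 0}
    - {"linear": [0,0,-0.15],"dr": [0,0,0],"hand": 0}
    - {"linear": [0,0,0],"dr": [0,0,0],"hand": 0}

```text
clock: 38.95
tool_pos: [0.4197, -0.2121, 0.1475]
orientation: [3.023, -0.842, 0.019]
wrist_force: [0.5, -0.4, -2.0]
opening: 0.0143
```

```bash
python3 - <<'E'
from h import *
held('n4',2,-np.pi/2,.0235,.14)
E
```

```text
hole [323.2 346.9] axis off tool x,y mm 0.9 0.1 axis [ 0.4204 -0.2126  0.164 ] nest [ 0.52   -0.2935] world turn -0.218
[-0.61 -0.11 -0.22  1.45  0.    1.5 ]
lin [0.429, 0.059, 0.02] dist 0.1299 turn/0.08 [-0.01, -0.1, 2.72] cur yaw -0.543 j6 1.5 t 39.0
```

>>> carry_out:
  increments:
    - {"linear": [0.107,0.015,0],"dr": [0,0,0],"hand": 0}
    - {"linear": [0.107,0.015,0],"dr": [0,0,0],"hand": 0}
    - {"linear": [0.107,0.015,0],"dr": [0,0,0],"hand": 0}
    - {"linear": [0.107,0.015,0.03],"dr": [0,0,0],"hand": 0}
    - {"linear": [0,0,0.06],"dr": [0,0,0.9],"hand": 0}
    - {"linear": [0,0,0.06],"dr": [0,0,0.9],"hand": 0}
    - {"linear": [0,0,0.04],"dr": [0,0,0.9],"hand": 0}
    - {"linear": [0,0,0],"dr": [0,0,0],"hand": 0}

```text
clock: 40.0
tool_pos: [0.5129, -0.2889, 0.0671]
orientation: [-2.909, 1.171, 0.033]
wrist_force: [-0.2, -0.9, -0.2]
opening: 0.0142
```

```bash
python3 - <<'E'
from h import *
held('n5',2,-np.pi/2,.0245,.06)
E
```

```text
hole [323.3 346.7] axis off tool x,y mm 1.4 0.4 axis [ 0.5136 -0.2902  0.0826] nest [ 0.52   -0.2935] world turn 0.005
[-0.63  0.26  0.01  1.34  0.    1.71]
lin [0.023, -0.007, 0.025] dist 0.0103 turn/0.08 [0.03, 0.26, -0.06] cur yaw -0.765 j6 1.71 t 40.05
```

>>> carry_out:
  increments:
    - {"linear": [0.02,-0.007,0.02],"dr": [0.03,0.26,0],"hand": 0}
    - {"linear": [0,0,0.02],"dr": [0,0,0],"hand": 0}
    - {"linear": [0,0,0],"dr": [0,0,0],"hand": 0}

```text
clock: 40.42
tool_pos: [0.5195, -0.292, 0.0554]
orientation: [2.915, -1.17, 0.004]
wrist_force: [0.1, 0.4, -0.4]
opening: 0.0145
```

```bash
python3 - <<'E'
from h import *
held('n6',2,-np.pi/2,.0245,.0365)
E
```

```text
hole [323.2 346.7] axis off tool x,y mm 1.0 0.5 axis [ 0.52   -0.293   0.0709] nest [ 0.52   -0.2935] world turn 0.003
[-0.62  0.26 -0.01  1.29  0.    1.71]
lin [-0.0, 0.001, 0.065] dist 0.0194 turn/0.08 [-0.01, -0.04, -0.03] cur yaw -0.763 j6 1.71 t 40.475
```

>>> carry_out:
  increments:
    - {"linear": [-0.003,0.001,0.02],"dr": [0,0,0],"hand": 0}
    - {"linear": [-0.002,0,0.015],"dr": [0,0,0],"hand": 0}
    - {"linear": [0,0,0.015],"dr": [0,0,0],"hand": 0}
    - {"linear": [0,0,0.01],"dr": [0,0,0],"hand": 0}
    - {"linear": [0,0,0.005],"dr": [0,0,0],"hand": 0}

```text
clock: 41.1
tool_pos: [0.519, -0.2917, 0.036]
orientation: [2.915, -1.17, 0.007]
wrist_force: [-0.8, 0.1, -1.9]
opening: 0.0138
```

>>> carry_out:
  increments:
    - {"linear": [0,0,0.004],"dr": [0,0,0],"hand": 0}
    - {"linear": [0,0,0.004],"dr": [0,0,0],"hand": 0}

```text
clock: 41.35
tool_pos: [0.519, -0.2918, 0.0344]
orientation: [2.914, -1.17, 0.008]
wrist_force: [-2.9, 1.8, 6.7]
opening: 0.0143
```

>>> carry_out:
  increments:
    - {"linear": [0,0,0],"dr": [0,0,0],"hand": 0.35}
    - {"linear": [0,0,0],"dr": [0,0,0],"hand": 0.35}
    - {"linear": [0,0,0],"dr": [0,0,0],"hand": 0.35}
    - {"linear": [0,0,-0.05],"dr": [0,0,0],"hand": 0.35}
    - {"linear": [0,0,-0.15],"dr": [0,0,0],"hand": 0.4}
    - {"linear": [0,0,-0.15],"dr": [0,0,0],"hand": 0.5}
    - {"linear": [0,0,0],"dr": [0,0,0],"hand": 0.5}

```text
clock: 42.22
tool_pos: [0.5193, -0.292, 0.1455]
orientation: [2.914, -1.169, 0.013]
wrist_force: [-0.3, -0.7, 0.4]
opening: 0.0425
```

```bash
python3 -W ignore - <<'E'
from h import *
look('q1',(.52,-.2935),.052,.1,-.76)
go([.4097,-.3065,.15],np.radians(90))
c=cam('side');i=env.grab_frame('side');cv2.imwrite('pics/q_side.png',i);c,i=load('q1')
for n in('q1',):
  q=proj(c,[[.4097,-.3065,.04]])[0];print(q)
E
```

```text
tcp [ 0.5193 -0.292   0.1455]
pred [323. 245.] hole [320.6 242.6] xy [ 0.5199 -0.2917  0.052 ]
edge angles mod 90 [13, 14, 15, 36, 36, 38, 42, 46, 46, 46, 47]
lin [0.005, -0.002, 0.143] dist 0.043 turn/0.08 [-0.01, -0.05, -0.04] cur yaw -0.763 j6 1.71 t 42.275
lin [-0.226, 0.287, -0.024] dist 0.1098 turn/0.08 [-0.03, -0.05, 10.09] cur yaw -0.763 j6 1.71 t 42.275
[217.14023965 360.33369423]
```

>>> carry_out:
  increments:
    - {"linear": [-0.075,0.096,0],"dr": [0,0,0],"hand": 0.5}
    - {"linear": [-0.075,0.096,0],"dr": [0,0,0],"hand": 0.5}
    - {"linear": [-0.075,0.096,0],"dr": [0,0,0],"hand": 0.5}
    - {"linear": [0,0,0],"dr": [0,0,0],"hand": 0.5}
    - {"linear": [0,0,0],"dr": [0,0,-1],"hand": 0.5}
    - {"linear": [0,0,0],"dr": [0,0,-1],"hand": 0.5}
    - {"linear": [0,0,0],"dr": [0,0,-1],"hand": 0.5}
    - {"linear": [0,0,0],"dr": [0,0,-1],"hand": 0.5}
    - {"linear": [0,0,0],"dr": [0,0,-1],"hand": 0.5}
    - {"linear": [0,0,0],"dr": [0,0,-1],"hand": 0.5}
    - {"linear": [0,0,0],"dr": [0,0,-1],"hand": 0.5}
    - {"linear": [0,0,0],"dr": [0,0,-1],"hand": 0.5}

```text
clock: 43.82
tool_pos: [0.4043, -0.298, 0.1225]
orientation: [-3.117, 0.152, 0.029]
wrist_force: [-1.0, 0.6, -0.0]
opening: 0.0426
```

>>> carry_out:
  increments:
    - {"linear": [0,0,0],"dr": [0,0,-1],"hand": 0.5}
    - {"linear": [0,0,0],"dr": [0,0,-1],"hand": 0.5}
    - {"linear": [0,0,0],"dr": [0,0,-1],"hand": 0.5}
    - {"linear": [0,0,0],"dr": [0,0,-1],"hand": 0.5}
    - {"linear": [0,0,0],"dr": [0,0,-1],"hand": 0.5}
    - {"linear": [0,0,0],"dr": [0,0,-1],"hand": 0.5}
    - {"linear": [0,0,0],"dr": [0,0,-1],"hand": 0.5}
    - {"linear": [0,0,0],"dr": [0,0,-1],"hand": 0.5}
    - {"linear": [0,0,0],"dr": [0,0,-1],"hand": 0.5}
    - {"linear": [0,0,0],"dr": [0,0,-1],"hand": 0.5}
    - {"linear": [0,0,0],"dr": [0,0,-1],"hand": 0.5}

```text
clock: 45.2
tool_pos: [0.4078, -0.2901, 0.1076]
orientation: [-2.836, -1.233, 0.018]
wrist_force: [-0.1, -0.2, 0.2]
opening: 0.0426
```

```bash
python3 -W ignore - <<'E'
from h import *
go([.4097,-.3065,.13],np.radians(90))
E
```

```text
lin [-0.035, 0.038, -0.077] dist 0.0279 turn/0.08 [-0.55, -0.34, -9.38] cur yaw 0.82 j6 -0.01 t 45.2
```

>>> carry_out:
  increments:
    - {"linear": [0,0,-0.07],"dr": [-0.5,-0.3,-1],"hand": 0.5}
    - {"linear": [0,0,0],"dr": [0,0,-1],"hand": 0.5}
    - {"linear": [0,0,0],"dr": [0,0,-1],"hand": 0.5}
    - {"linear": [0,0,0],"dr": [0,0,-1],"hand": 0.5}
    - {"linear": [0,0,0],"dr": [0,0,-1],"hand": 0.5}
    - {"linear": [0,0,0],"dr": [0,0,-1],"hand": 0.5}
    - {"linear": [0,0,0],"dr": [0,0,-1],"hand": 0.5}
    - {"linear": [0,0,0],"dr": [0,0,-1],"hand": 0.5}
    - {"linear": [0,0,0],"dr": [0,0,-1],"hand": 0.5}
    - {"linear": [0,0,0],"dr": [0,0,0],"hand": 0.5}

```text
clock: 46.45
tool_pos: [0.4116, -0.2839, 0.116]
orientation: [-2.202, -2.204, 0.016]
wrist_force: [0.8, 0.2, -0.1]
opening: 0.0423
```

```bash
python3 -W ignore - <<'E'
from h import *
look('q2',(.4097,-.3065),.04,.06,np.radians(90))
E
```

```text
tcp [ 0.4116 -0.2839  0.116 ]
pred [281. 252.] hole [282.  253.9] xy [ 0.4106 -0.3059  0.04  ]
edge angles mod 90 [0, 0, 60, 87, 87, 88, 88, 89]
lin [-0.076, 0.002, 0.185] dist 0.0601 turn/0.08 [-0.33, -0.15, 0.0] cur yaw 1.571 j6 -0.73 t 46.5
```

>>> carry_out:
  increments:
    - {"linear": [-0.076,0,0.05],"dr": [-0.33,-0.15,0.2],"hand": 0.5}
    - {"linear": [0,0,0.1],"dr": [0,0,0],"hand": 0.5}
    - {"linear": [0,0,0.03],"dr": [0,0,0],"hand": 0.5}
    - {"linear": [0,0,0],"dr": [0,0,0],"hand": 0.5}

```text
clock: 47.0
tool_pos: [0.4124, -0.3066, 0.0599]
orientation: [2.241, 2.2, 0.001]
wrist_force: [-0.1, 0.6, -0.1]
opening: 0.0426
```

```bash
python3 -W ignore - <<'E'
from h import *
look('q3',(.4106,-.3059),.04,.016,np.radians(89))
E
```

```text
tcp [ 0.4124 -0.3066  0.0599]
pred [326. 293.] hole [326.3 293.2] xy [ 0.4106 -0.3058  0.04  ]
edge angles mod 90 [0, 0, 10, 47, 62, 88, 88, 88, 88, 89, 89]
lin [0.003, -0.007, 0.148] dist 0.0443 turn/0.08 [0.02, 0.01, -0.01] cur yaw 1.552 j6 -0.75 t 47.05
```

>>> carry_out:
  increments:
    - {"linear": [0.003,-0.007,0.08],"dr": [0,0,0],"hand": 0.5}
    - {"linear": [0,0,0.06],"dr": [0,0,0],"hand": 0.5}
    - {"linear": [0,0,0],"dr": [0,0,0],"hand": 0.2}
    - {"linear": [0,0,0],"dr": [0,0,0],"hand": 0}
    - {"linear": [0,0,0],"dr": [0,0,0],"hand": 0}
    - {"linear": [0,0,0],"dr": [0,0,0],"hand": 0}
    - {"linear": [0,0,0],"dr": [0,0,0],"hand": 0}

```text
clock: 47.92
tool_pos: [0.4145, -0.3087, 0.0231]
orientation: [2.233, 2.193, 0.002]
wrist_force: [0.3, 0.6, -1.8]
opening: 0.0144
```

>>> carry_out:
  increments:
    - {"linear": [0,0,-0.1],"dr": [0,0,0],"hand": 0}
    - {"linear": [0,0,-0.15],"dr": [0,0,0],"hand": 0}
    - {"linear": [0,0,-0.15],"dr": [0,0,0],"hand": 0}
    - {"linear": [0,0,0],"dr": [0,0,0],"hand": 0}

```text
clock: 48.42
tool_pos: [0.4125, -0.3071, 0.1453]
orientation: [2.235, 2.194, 0.001]
wrist_force: [0.5, 0.3, -1.9]
opening: 0.0146
```

```bash
python3 - <<'E'
from h import *
held('q4',1,np.pi,.024,.14)
E
```

```text
hole [322.9 339.3] axis off tool x,y mm -0.6 -1.8 axis [ 0.4106 -0.3076  0.1613] nest [ 0.518  -0.2115] world turn -2.313
[-0.77  0.01 -0.11  1.44  0.   -0.75]
lin [0.316, 0.347, 0.009] dist 0.1408 turn/0.08 [0.03, 0.05, -10.36] cur yaw 1.552 j6 -0.75 t 48.475
```

>>> carry_out:
  increments:
    - {"linear": [0.079,0.087,-0.02],"dr": [0,0,0],"hand": 0}
    - {"linear": [0.079,0.087,0],"dr": [0,0,0],"hand": 0}
    - {"linear": [0.079,0.087,0],"dr": [0,0,0],"hand": 0}
    - {"linear": [0.079,0.087,0],"dr": [0,0,0],"hand": 0}
    - {"linear": [0,0,0],"dr": [0,0,0],"hand": 0}
    - {"linear": [0,0,0],"dr": [0,0,1],"hand": 0}
    - {"linear": [0,0,0],"dr": [0,0,1],"hand": 0}
    - {"linear": [0,0,0],"dr": [0,0,1],"hand": 0}
    - {"linear": [0,0,0],"dr": [0,0,1],"hand": 0}
    - {"linear": [0,0,0],"dr": [0,0,1],"hand": 0}
    - {"linear": [0,0,0],"dr": [0,0,1],"hand": 0}
    - {"linear": [0,0,0],"dr": [0,0,1],"hand": 0}

```text
clock: 49.98
tool_pos: [0.5039, -0.2091, 0.1243]
orientation: [-2.757, -1.446, 0.038]
wrist_force: [0.3, 0.6, -1.4]
opening: 0.014
```

>>> carry_out:
  increments:
    - {"linear": [0,0,-0.01],"dr": [0,0,1],"hand": 0}
    - {"linear": [0,0,-0.01],"dr": [0,0,1],"hand": 0}
    - {"linear": [0,0,-0.01],"dr": [0,0,1],"hand": 0}
    - {"linear": [0,0,-0.01],"dr": [0,0,1],"hand": 0}
    - {"linear": [0,0,-0.01],"dr": [0,0,1],"hand": 0}
    - {"linear": [0,0,0],"dr": [0,0,1],"hand": 0}
    - {"linear": [0,0,0],"dr": [0,0,1],"hand": 0}
    - {"linear": [0,0,0],"dr": [0,0,1],"hand": 0}
    - {"linear": [0,0,0],"dr": [0,0,1],"hand": 0}
    - {"linear": [0,0,0],"dr": [0,0,1],"hand": 0}

```text
clock: 51.22
tool_pos: [0.4874, -0.2122, 0.1218]
orientation: [-3.105, -0.199, 0.102]
wrist_force: [0.7, -0.1, -0.3]
opening: 0.0143
```

```bash
python3 - <<'E'
from h import *
held('q5',1,np.pi,.024,.11)
E
```

```text
hole [322.9 339.3] axis off tool x,y mm 1.7 -1.3 axis [ 0.4889 -0.2107  0.1378] nest [ 0.518  -0.2115] world turn -0.89
[-0.53  0.15 -0.01  1.48 -0.01  0.91]
lin [0.098, 0.01, 0.032] dist 0.031 turn/0.08 [-0.03, 0.93, 11.08] cur yaw 0.127 j6 0.92 t 51.275
```

>>> carry_out:
  increments:
    - {"linear": [0.09,0.01,0],"dr": [0,0.93,0],"hand": 0}
    - {"linear": [0,0,0],"dr": [0,0,1],"hand": 0}
    - {"linear": [0,0,0],"dr": [0,0,1],"hand": 0}
    - {"linear": [0,0,0],"dr": [0,0,1],"hand": 0}
    - {"linear": [0,0,0],"dr": [0,0,1],"hand": 0}
    - {"linear": [0,0,0],"dr": [0,0,1],"hand": 0}
    - {"linear": [0,0,0],"dr": [0,0,1],"hand": 0}
    - {"linear": [0,0,0],"dr": [0,0,1],"hand": 0}
    - {"linear": [0,0,0],"dr": [0,0,1],"hand": 0}
    - {"linear": [0,0,0],"dr": [0,0,1],"hand": 0}
    - {"linear": [0,0,0],"dr": [0,0,1],"hand": 0}
    - {"linear": [0,0,0],"dr": [0,0,1],"hand": 0}

```text
clock: 52.78
tool_pos: [0.498, -0.2142, 0.1023]
orientation: [-2.875, 1.183, 0.058]
wrist_force: [0.3, 0.4, -1.2]
opening: 0.0139
```

```bash
python3 - <<'E'
from h import *
held('q6',1,np.pi,.024,.06)
E
```

```text
hole [322.8 339.4] axis off tool x,y mm 1.7 -2.4 axis [ 0.5009 -0.2136  0.1183] nest [ 0.518  -0.2115] world turn 0.019
[-0.55  0.15 -0.05  1.41  0.03  1.81]
lin [0.043, -0.043, 0.139] dist 0.0456 turn/0.08 [-0.2, 0.59, -0.27] cur yaw -0.782 j6 1.81 t 52.825
```

>>> carry_out:
  increments:
    - {"linear": [0.03,-0.043,0.02],"dr": [-0.2,0.59,-0.2],"hand": 0}
    - {"linear": [0,0,0.05],"dr": [0,0,0],"hand": 0}
    - {"linear": [0,0,0.05],"dr": [0,0,0],"hand": 0}
    - {"linear": [0,0,0],"dr": [0,0,0],"hand": 0}

```text
clock: 53.32
tool_pos: [0.5089, -0.2117, 0.0601]
orientation: [2.914, -1.171, -0.013]
wrist_force: [-0.4, -0.8, -0.5]
opening: 0.0145
```

```bash
python3 - <<'E'
from h import *
held('q7',1,np.pi,.024,.052)
E
```

```text
hole [322.8 339.4] axis off tool x,y mm 1.0 -2.7 axis [ 0.5115 -0.2104  0.0761] nest [ 0.518  -0.2115] world turn 0.003
[-0.51  0.16 -0.13  1.3  -0.    1.82]
lin [0.016, -0.012, 0.03] dist 0.0108 turn/0.08 [0.04, 0.07, -0.04] cur yaw -0.764 j6 1.82 t 53.375
```

>>> carry_out:
  increments:
    - {"linear": [0.015,-0.012,0.01],"dr": [0.04,0.07,0],"hand": 0}
    - {"linear": [0,0,0.012],"dr": [0,0,0],"hand": 0}
    - {"linear": [0,0,0],"dr": [0,0,0],"hand": 0}

```text
clock: 53.75
tool_pos: [0.5162, -0.2135, 0.0549]
orientation: [2.915, -1.172, 0.003]
wrist_force: [0.5, 0.1, -1.9]
opening: 0.0144
```

```bash
python3 - <<'E'
from h import *
held('q8',1,np.pi,.024,.036)
E
```

```text
hole [322.8 339.4] axis off tool x,y mm 0.9 -2.7 axis [ 0.5186 -0.2122  0.0709] nest [ 0.518  -0.2115] world turn 0.004
[-0.51  0.17 -0.12  1.28  0.    1.82]
lin [-0.004, 0.0, 0.064] dist 0.0192 turn/0.08 [-0.01, -0.03, -0.05] cur yaw -0.765 j6 1.82 t 53.8
```

>>> carry_out:
  increments:
    - {"linear": [-0.006,0,0.02],"dr": [0,0,0],"hand": 0}
    - {"linear": [-0.002,0,0.015],"dr": [0,0,0],"hand": 0}
    - {"linear": [0,0,0.015],"dr": [0,0,0],"hand": 0}
    - {"linear": [0,0,0.01],"dr": [0,0,0],"hand": 0}
    - {"linear": [0,0,0.004],"dr": [0,0,0],"hand": 0}

```text
clock: 54.42
tool_pos: [0.5147, -0.2118, 0.035]
orientation: [2.915, -1.172, 0.005]
wrist_force: [-0.6, 0.0, -1.6]
opening: 0.0146
```

>>> carry_out:
  increments:
    - {"linear": [0,0,0.004],"dr": [0,0,0],"hand": 0}
    - {"linear": [0,0,0.004],"dr": [0,0,0],"hand": 0}

```text
clock: 54.68
tool_pos: [0.5148, -0.2118, 0.0337]
orientation: [2.915, -1.172, 0.005]
wrist_force: [-3.6, 0.5, 7.4]
opening: 0.0144
```

>>> carry_out:
  increments:
    - {"linear": [0,0,0],"dr": [0,0,0],"hand": 0.35}
    - {"linear": [0,0,0],"dr": [0,0,0],"hand": 0.35}
    - {"linear": [0,0,0],"dr": [0,0,0],"hand": 0.35}
    - {"linear": [0,0,-0.05],"dr": [0,0,0],"hand": 0.35}
    - {"linear": [0,0,-0.15],"dr": [0,0,0],"hand": 0.4}
    - {"linear": [0,0,-0.18],"dr": [0,0,0],"hand": 0.5}
    - {"linear": [0,0,-0.18],"dr": [0,0,0],"hand": 0.5}
    - {"linear": [0,0,-0.18],"dr": [0,0,0],"hand": 0.5}
    - {"linear": [0,0,0],"dr": [0,0,0],"hand": 0.5}

```text
clock: 55.8
tool_pos: [0.5142, -0.2116, 0.2679]
orientation: [2.914, -1.171, 0.015]
wrist_force: [0.4, 0.4, 0.3]
opening: 0.0425
```

```bash
python3 -W ignore - <<'E'
from h import *
s,i=shot('r1');c=load('r1')[0]
for a in NA:
    N=C+.058*np.array([np.cos(a),np.sin(a)]);q=proj(c,[[*N,.052]])[0];h=hole(i,q,20);p=plane(c,h,.052)[0];print(q.round(),h.round(1),'dev mm',(1e3*(p[:2]-N)).round(1))
q=proj(c,[[.6928,-.1547,.054]])[0];h=hole(i,q,20);print('fin',q,(plane(c,h,.054)[0]-[.6928,-.1547,0]).round(4))
go([.56,-.2515,.16],.81);go([.56,-.2515,.16],-.0)
E
```

```text
[394. 125.] [395.2 122.2] dev mm [2.  0.8]
[323. 195.] [322.  193.7] dev mm [0.5 1.5]
[388. 259.] [386.2 257.5] dev mm [-0.4  1.9]
[459. 195.] [458.  194.3] dev mm [-0.2  0.5]
fin [441.09440523 -21.35587129] [nan nan nan]
lin [0.203, -0.01, 0.351] dist 0.1218 turn/0.08 [-0.07, -0.04, 19.59] cur yaw -0.764 j6 1.82 t 55.85
lin [0.203, -0.01, 0.351] dist 0.1218 turn/0.08 [0.01, -0.07, -9.56] cur yaw -0.764 j6 1.82 t 55.85
```

View pics/r1.png

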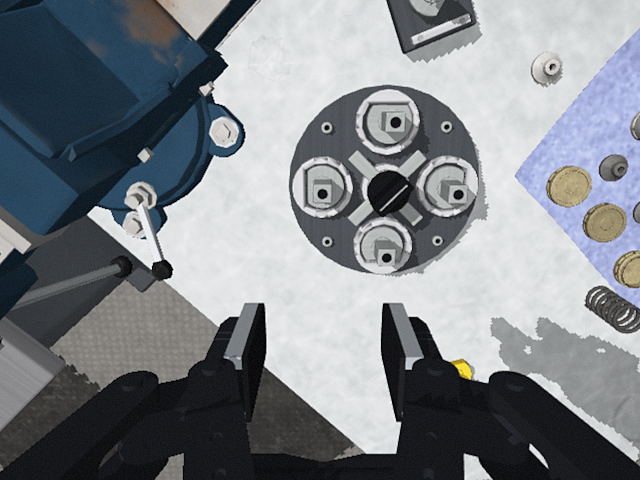

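r1: all four plugs sit in nests with flats outward, hole deviations of 2 mm or less, arms still open. Now back to the knob.

>>> carry_out:
  increments:
    - {"linear": [0.1,0,0.06],"dr": [0,0,0],"hand": 0.5}
    - {"linear": [0.1,0,0.06],"dr": [0,0,0],"hand": 0.5}
    - {"linear": [0,0,0],"dr": [0,0,0],"hand": 0.5}
    - {"linear": [0,0,0],"dr": [0,0,-1],"hand": 0.5}
    - {"linear": [0,0,0],"dr": [0,0,-1],"hand": 0.5}
    - {"linear": [0,0,0],"dr": [0,0,-1],"hand": 0.5}
    - {"linear": [0,0,0],"dr": [0,0,-1],"hand": 0.5}
    - {"linear": [0,0,0],"dr": [0,0,-1],"hand": 0.5}
    - {"linear": [0,0,0],"dr": [0,0,-1],"hand": 0.5}
    - {"linear": [0,0,0],"dr": [0,0,-1],"hand": 0.5}
    - {"linear": [0,0,0],"dr": [0,0,-1],"hand": 0.5}
    - {"linear": [0,0,0],"dr": [0,0,-1],"hand": 0.5}

```text
clock: 57.35
tool_pos: [0.5476, -0.2446, 0.2214]
orientation: [-3.13, 0.028, 0.024]
wrist_force: [0.0, 0.3, 0.1]
opening: 0.0428
```

>>> carry_out:
  increments:
    - {"linear": [0,0,0],"dr": [0,0,-1],"hand": 0.5}
    - {"linear": [0,0,0],"dr": [0,0,-1],"hand": 0.5}
    - {"linear": [0,0,0],"dr": [0,0,-1],"hand": 0.5}
    - {"linear": [0,0,0],"dr": [0,0,-1],"hand": 0.5}
    - {"linear": [0,0,0],"dr": [0,0,-1],"hand": 0.5}
    - {"linear": [0,0,0],"dr": [0,0,-1],"hand": 0.5}
    - {"linear": [0,0,0],"dr": [0,0,-1],"hand": 0.5}
    - {"linear": [0,0,0],"dr": [0,0,-1],"hand": 0.5}
    - {"linear": [0,0,0],"dr": [0,0,-1],"hand": 0.5}
    - {"linear": [0,0,0],"dr": [0,0,-1],"hand": 0.5}
    - {"linear": [0,0,0],"dr": [0,0,-1],"hand": 0.5}
    - {"linear": [0,0,0],"dr": [0,0,-1],"hand": 0.5}

```text
clock: 58.85
tool_pos: [0.5357, -0.2332, 0.218]
orientation: [-2.74, -1.459, 0.029]
wrist_force: [0.1, -0.1, 0.4]
opening: 0.0426
```

```bash
python3 -W ignore - <<'E'
from h import *
go([.56,-.2515,.16],1.59)
E
```

```text
lin [-0.006, 0.109, 0.189] dist 0.0655 turn/0.08 [-0.5, -0.17, -7.64] cur yaw 0.979 j6 0.06 t 58.85
```

>>> carry_out:
  increments:
    - {"linear": [0,0.1,0.02],"dr": [-0.5,-0.17,0],"hand": 0.5}
    - {"linear": [0,0,0.0],"dr": [0,0,-1],"hand": 0.5}
    - {"linear": [0,0,0],"dr": [0,0,-1],"hand": 0.5}
    - {"linear": [0,0,0],"dr": [0,0,-1],"hand": 0.5}
    - {"linear": [0,0,0],"dr": [0,0,-1],"hand": 0.5}
    - {"linear": [0,0,0],"dr": [0,0,-1],"hand": 0.5}
    - {"linear": [0,0,0],"dr": [0,0,-1],"hand": 0.5}
    - {"linear": [0,0,0],"dr": [0,0,-1],"hand": 0.5}
    - {"linear": [0,0,0],"dr": [0,0,-0.6],"hand": 0.5}
    - {"linear": [0,0,0],"dr": [0,0,0],"hand": 0.5}

```text
clock: 60.1
tool_pos: [0.5512, -0.241, 0.2076]
orientation: [-2.165, -2.254, 0.024]
wrist_force: [-0.3, -0.2, -0.3]
opening: 0.0425
```

```bash
python3 -W ignore - <<'E'
from h import *
go([.56,-.2515,.12],1.59)
E
```

```text
lin [-0.036, 0.034, 0.291] dist 0.0887 turn/0.08 [-0.28, -0.01, 0.26] cur yaw 1.611 j6 -0.56 t 60.1
```

>>> carry_out:
  increments:
    - {"linear": [-0.036,0.03,0.08],"dr": [-0.28,0,0.2],"hand": 0.5}
    - {"linear": [0,0,0.1],"dr": [0,0,0],"hand": 0.5}
    - {"linear": [0,0,0.1],"dr": [0,0,0],"hand": 0.5}
    - {"linear": [0,0,0.08],"dr": [0,0,0],"hand": 0.5}
    - {"linear": [0,0,0],"dr": [0,0,0],"hand": 0.5}

```text
clock: 60.72
tool_pos: [0.5582, -0.2493, 0.0969]
orientation: [-2.198, -2.242, -0.001]
wrist_force: [0.2, -0.9, -0.2]
opening: 0.0425
```

```bash
python3 -W ignore - <<'E'
from h import *
go([.56,-.2515,.049],1.59)
s,i=shot('r2');c=load('r2')[0]
# white line on the bar top
q=proj(c,[[.56,-.2515,.066]])[0];u,v=q.astype(int);print(q)
g=cv2.cvtColor(i,cv2.COLOR_BGR2GRAY)[v-60:v+60,u-40:u+40]
dk=cv2.morphologyEx((g<50).astype(np.uint8),cv2.MORPH_CLOSE,np.ones((9,9)))
m=((g>110)&(dk>0)).astype(np.uint8);n,l,st,ce=cv2.connectedComponentsWithStats(m)
k=1+np.argmax(st[1:,4]);pts=np.argwhere(l==k)[:,::-1]+[u-40,v-60];W=plane(c,pts,.066)[:,:2];e=np.linalg.svd(W-W.mean(0))[2][0]
print(st[k],W.mean(0),np.arctan2(e[1],e[0]))
E
```

```text
lin [-0.008, 0.006, 0.16] dist 0.048 turn/0.08 [-0.01, -0.03, 0.01] cur yaw 1.591 j6 -0.55 t 60.725
[319.36793058 290.0950846 ]
[ 40  29   5  63 240] [ 0.56018259 -0.25069594] 0.03736064985205264
```

>>> carry_out:
  increments:
    - {"linear": [-0.006,0.006,0.08],"dr": [0,0,-0.1],"hand": 0.5}
    - {"linear": [0,0,0.06],"dr": [0,0,0],"hand": 0.5}
    - {"linear": [0,0,0.015],"dr": [0,0,0],"hand": 0.5}
    - {"linear": [0,0,0],"dr": [0,0,0],"hand": 0.1}
    - {"linear": [0,0,0],"dr": [0,0,0],"hand": 0.0}
    - {"linear": [0,0,0],"dr": [0,0,0],"hand": 0.0}
    - {"linear": [0,0,0],"dr": [0,0,0],"hand": 0.0}
  force: 60

```text
clock: 61.65
tool_pos: [0.5643, -0.2501, 0.0579]
orientation: [2.185, 2.249, 0.012]
wrist_force: [1.1, -0.2, -3.1]
opening: 0.0121
```

>>> carry_out:
  increments:
    - {"linear": [0,0,0.01],"dr": [0,0,0],"hand": 0.0}
    - {"linear": [0,0,0.01],"dr": [0,0,0],"hand": 0.0}
    - {"linear": [0,0,0.006],"dr": [0,0,0],"hand": 0.0}
    - {"linear": [0,0,0.005],"dr": [0,0,0],"hand": 0.0}

```text
clock: 62.15
tool_pos: [0.5645, -0.2503, 0.0529]
orientation: [2.184, 2.247, 0.013]
wrist_force: [-2.1, 2.9, 5.8]
opening: 0.0117
```

>>> carry_out:
  increments:
    - {"linear": [0,0,0],"dr": [0,0,0],"hand": 0.35}
    - {"linear": [0,0,0],"dr": [0,0,0],"hand": 0.35}
    - {"linear": [0,-0.013,0.015],"dr": [-0.15,0,0],"hand": 0.35}
    - {"linear": [0,0,0],"dr": [0,0,0],"hand": 0.35}

```text
clock: 62.65
tool_pos: [0.5616, -0.252, 0.0475]
orientation: [2.176, 2.238, 0.027]
wrist_force: [-0.1, 0.2, 0.3]
opening: 0.0299
```

```bash
python3 -W ignore - <<'E'
from h import *
go([.56,-.2515,.047],1.6)
E
```

```text
lin [0.002, -0.005, 0.002] dist 0.0017 turn/0.08 [0.33, 0.03, -0.02] cur yaw 1.599 j6 -0.56 t 62.65
```

>>> carry_out:
  increments:
    - {"linear": [0,-0.005,0.004],"dr": [0.33,0,0],"hand": 0.1}
    - {"linear": [0,0,0],"dr": [0,0,0],"hand": 0.0}
    - {"linear": [0,0,0],"dr": [0,0,0],"hand": 0.0}
    - {"linear": [0,0,0],"dr": [0,0,0],"hand": 0.0}

```text
clock: 63.15
tool_pos: [0.5602, -0.2503, 0.0472]
orientation: [-2.189, -2.252, -0.0]
wrist_force: [-0.6, 1.6, 1.9]
opening: 0.0129
```

>>> carry_out:
  increments:
    - {"linear": [0,0,0.01],"dr": [0,0,0],"hand": 0.0}
    - {"linear": [0,0,0.01],"dr": [0,0,0],"hand": 0.0}
    - {"linear": [0,0,0.006],"dr": [0,0,0],"hand": 0.0}
    - {"linear": [0,0,0.006],"dr": [0,0,0],"hand": 0.0}

```text
clock: 63.65
tool_pos: [0.5603, -0.2504, 0.041]
orientation: [2.19, 2.253, 0.001]
wrist_force: [-4.6, 3.6, 11.7]
opening: 0.0125
```

Knob at the bottom. Turn it back clockwise (tool +z) while holding it down.

>>> carry_out:
  increments:
    - {"linear": [0,0,0.006],"dr": [0,0,0.8],"hand": 0.0}
    - {"linear": [0,0,0.006],"dr": [0,0,0.8],"hand": 0.0}
    - {"linear": [0,0,0.006],"dr": [0,0,0.8],"hand": 0.0}
    - {"linear": [0,0,0.006],"dr": [0,0,0.8],"hand": 0.0}
    - {"linear": [0,0,0.006],"dr": [0,0,0.8],"hand": 0.0}
    - {"linear": [0,0,0.006],"dr": [0,0,0.8],"hand": 0.0}

```text
clock: 64.4
tool_pos: [0.5602, -0.2506, 0.0411]
orientation: [2.586, 1.777, 0.002]
wrist_force: [-3.8, 2.7, 10.6]
opening: 0.0126
```

```bash
python3 -W ignore - <<'E'
from h import *
go([.56,-.2515,.041],.82)
print(env.observe()['wrist_torque'])
E
```

```text
lin [-0.003, 0.001, 0.0] dist 0.0009 turn/0.08 [0.05, 0.0, 4.81] cur yaw 1.204 j6 -0.16 t 64.4
[0.5689372  0.94778056 0.07129435]
```

>>> carry_out:
  increments:
    - {"linear": [0,0,0.006],"dr": [0,0,0.8],"hand": 0.0}
    - {"linear": [0,0,0.006],"dr": [0,0,0.8],"hand": 0.0}
    - {"linear": [0,0,0.006],"dr": [0,0,0.8],"hand": 0.0}
    - {"linear": [0,0,0.006],"dr": [0,0,0.8],"hand": 0.0}
    - {"linear": [0,0,0.006],"dr": [0,0,0.8],"hand": 0.0}
    - {"linear": [0,0,0.006],"dr": [0,0,0.8],"hand": 0.0}
    - {"linear": [0,0,0.006],"dr": [0,0,0.6],"hand": 0.0}

```text
clock: 65.28
tool_pos: [0.56, -0.2508, 0.0411]
orientation: [2.908, 1.167, 0.005]
wrist_force: [-3.7, 2.4, 11.0]
opening: 0.0124
```

```bash
python3 -W ignore - <<'E'
from h import *
go([.56,-.2515,.041],.82)
print(env.observe()['wrist_torque'])
E
```

```text
lin [-0.002, 0.002, 0.0] dist 0.0007 turn/0.08 [0.11, 0.0, -0.71] cur yaw 0.763 j6 0.28 t 65.275
[0.52994359 1.05113767 1.32065219]
```

>>> carry_out:
  increments:
    - {"linear": [0,0,-0.01],"dr": [0,0,-0.2],"hand": 0.0}
    - {"linear": [0,0,-0.01],"dr": [0,0,0],"hand": 0.0}
    - {"linear": [0,0,0],"dr": [0,0,0],"hand": 0.35}
    - {"linear": [0,0,0],"dr": [0,0,0],"hand": 0.35}
    - {"linear": [0,0,-0.1],"dr": [0,0,0],"hand": 0.35}
    - {"linear": [0,0,-0.2],"dr": [0,0,0],"hand": 0.4}
    - {"linear": [0,0,-0.2],"dr": [0,0,0],"hand": 0.4}
    - {"linear": [0,0,-0.2],"dr": [0,0,0],"hand": 0.5}
    - {"linear": [0,0,0],"dr": [0,0,0],"hand": 0.5}

```text
clock: 66.4
tool_pos: [0.5578, -0.2505, 0.2577]
orientation: [2.902, 1.188, -0.0]
wrist_force: [0.8, 0.3, 0.6]
opening: 0.0427
```

```bash
python3 -W ignore - <<'E'
from h import *
s,i=shot('z1');c=load('z1')[0]
for a in NA:
    N=C+.058*np.array([np.cos(a),np.sin(a)]);q=proj(c,[[*N,.052]])[0];h=hole(i,q,20);p=plane(c,h,.052)[0];print('dev mm',(1e3*(p[:2]-N)).round(1))
q=proj(c,[[.6928,-.1547,.054]])[0];h=hole(i,q,20);print('fin',q,(plane(c,h,.054)[0]-[.6928,-.1547,0]).round(4))
w=i.copy()
sd=env.grab_frame('side')
out=np.zeros((480,800,3),np.uint8);out[:300,:400]=cv2.resize(w,(400,300));out[:300,400:]=cv2.resize(sd[180:360,230:470],(400,300))
q=proj(c,[[.56,-.2515,.05]])[0].astype(int);a,b=max(0,q[1]-65),max(0,q[0]-85);cr=w[a:a+130,b:b+170]
cr=cv2.resize(cr,(235,180));out[300:480,:235]=cr
cv2.imwrite('pics/z.png',out)
E
```

```text
dev mm [2.  0.8]
dev mm [0.5 1.5]
dev mm [-0.4  1.8]
dev mm [-0.3  0.5]
fin [517.52446651 229.38296939] [ 0.0008 -0.0003  0.054 ]
```

View pics/z.png

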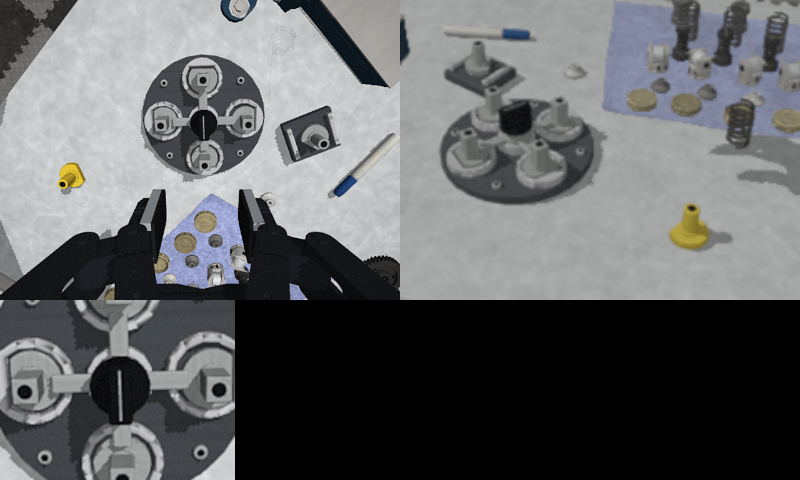

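The last view shows the arms lying over all four flanges, the plugs home, the finished plug on the disc and the bystanders in place. Handing in.

```bash
python3 -c "
from rig import env
print(env.sign_off())"
```

```text
the job is handed in; nothing more can be done
None
```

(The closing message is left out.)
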